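Stow the bench vacuum's nozzles and wand

ROBOT

A 7-joint arm with a two-finger parallel gripper is mounted at the origin on a cart in front of the work surface, level with it; the furniture and walls round the work are solid. World frame = base frame: x ahead of the robot, y to its left, z up, the work surface at z = 0. Lengths are in m, angles in rad, forces in N, time in s.
With the tool pointing down it reaches from about 0.4 to 0.9 m from the base axis. Payload 5.5 kg.
Tool frame: the origin (TCP) lies on the front face of the gripper's body, between the roots of the fingers; the fingertips stand 66 mm ahead of it and the grasp point (between the pads) lies 47 mm ahead of it (finger_overhang is the distance from the TCP to the fingertips, in m); z points along the fingers, y is the line along which they close (so a half turn about z gives the same grasp; the last joint's range is limited). The gripper opens to 92 mm and grips with 3 to 60 N. Pads are 19 mm wide; open, the fingers measure 130 mm over their backs; the gripper's body (75 mm by 190 mm) begins 47 mm behind the grasp point.
Start: joints at [-1.015, 0.501, -0.427, 1.55, 0.221, 1.138, -0.21], TCP at [0.188, 0.622, 0.292] pointing down, gripper open.
Joint ranges: [-2.88, 2.88], [-0.31, 2.03], [-1.54, 1.56], [0.2, 2.42], [-1.41, 4.55], [0.19, 2.02], [-2.57, 2.57]. Speed limits (rad/s): [2.57, 2.57, 3.14, 3.14, 3.14, 3.14, 3.14].

INTERFACE

Orientations are given as a 3x3 rotation matrix whose columns are the frame's x, y, z axes.
In Python, from cell import state, capture, finish_job, recognise, finger_overhang gives the robot as it stands. The module is installed in compiled form; this text tells all that it offers.
- The arm moves only by the tool jog_arm, never from a script. Its argument "deltas" is a list that holds one entry, the list of rows, each a list of 7 numbers: the turn, a rotation vector about the tool's x, y, z each as a share of 180 degrees, from -1 to 1, then the shift along the tool's x, y, z each as a share of 0.8 m, from -1 to 1, then the opening, from 0 (shut) to 1 (fully open). In form: [[[ax, ay, az, tx, ty, tz, fingers], ...]]. A call has 1 to 5 rows; each row is the pose to reach, as a shift and turn from the pose commanded when the call began, along the tool's axes at that moment, turning the shorter way round; what a row does not reach only later rows make up. A row lasts 1/12 s, in which the tool goes at most 41.7 mm and 7.16 degrees, less where a joint would pass 70% of its speed; a pose out of reach is approached as far as the arm can. A call with a number of a shift or a turn outside -1 to 1 is refused whole. A call with a gripper value outside its range is refused whole. The fingers move at their own pace and stop on an object; "newtons" is the grip in N (left out, the last holds). Time passes only in rows, so rows that repeat a pose let the fingers close. It gives the time, the measured TCP pose, the force, the opening and the grip force at its end, in the units of the state.
- state(): the state, without advancing time (a new reading comes with each control period).
- capture(name): name is "scene" or "top"; returns a dict with "img" (384x512x3 uint8, red, green, blue), "range_z" (384x512 float32, m along the optical axis (not along the pixel's ray), 0 where there is no reading), "vertical_fov" (degrees; the focal length in pixels is half the picture's height over the tangent of half this angle, whatever the lens; pixels are square), "cx", "cy" (the principal point, pixels), "eye" and "orientation" of the camera in the world. Camera axes: x right, y up, looking along -z (the intrinsics and any distortion apply to the point x, -y, -z); pixel columns grow to the right and rows downward; lengths in m; the calibration is good to about 2 mm. A picture is of the moment at which its call begins.
- finish_job(): hands the job in; it is judged then, once.
Trained networks look in a picture, given as the dict that the camera call returned (one of the last four; its "shot" number tells which), for a name from the list of things; names that differ only in an ending like _2 or _b are one class to them, and where a whole thing is asked for, a point or a joint stands for the part that bears it (a point fixed in the world has none). Each returns a list of dicts, best first, with "confidence" (0 to 1); they miss things now and then, are a little off and sometimes report something else, mostly with a low value. They report only what shows in the picture. A call takes as long as a camera call.
- recognise(label, picture): "uv" ([column, row] in pixels, amid what is visible of it).
The state is a dict: "t": time; "joint_positions": joint angles; "joint_vel": joint speeds; "tau": joint torques, N m; "ee_pos": TCP position; "tool_rot": TCP orientation; "force": force on the tool from outside, world axes, zero at the start; "ft_torque": the same for the moment, N m; "finger_gap": opening from 0.0 (shut) to 1.0 (fully open); "grip_force": force on a finger pad.
Only numpy, scipy, OpenCV 4.12 (cv2) and the standard library are available. Lean on these libraries where they do the work, as an engineer would, in place of code of your own. Each camera call takes 0.05 s, during which the arm holds its last target. There are 200 camera calls.

TASK

Put the bench vacuum's accessories away: press the red nozzle on to the spigot with the red collar and the blue nozzle on to the spigot with the blue collar, each fully home so that its rim meets the collar and it stays there by friction alone, and snap the short wand down into the rack's spring clips, fully home with its yellow sleeve midway between the two clips. Any order will do; leave the other things on the bench where they are.

Things in the scene. Friction and masses are not known exactly. Their poses are not given: they have to be found in the camera images.
- red_nozzle: Loose red nozzle, 126 mm long, 80 g, lying level. Origin: on its axis, in the middle of its red octagonal sleeve (36 mm long, 48 mm across flats, two flats upright), the place to grip, 24 mm above the bench. +x runs along the axis to the open socket (black, starts facing away from the robot within 65 degrees), -x to its narrow round tip, 62 mm from the origin.
- red_nozzle_rim (a point): Centre of the red nozzle's open socket rim, 64 mm from its origin along +x. The socket is octagonal (alike on all eight sides), 46 mm deep, 47 mm across outside, 39 mm across flats inside at the rim, narrowing 5 degrees a side to 31 mm.
- blue_nozzle: Loose blue nozzle, 126 mm long, 80 g, lying level. Origin: on its axis, in the middle of its blue octagonal sleeve (36 mm long, 48 mm across flats, two flats upright), the place to grip, 24 mm above the bench. +x runs along the axis to the open socket (black, starts facing away from the robot within 65 degrees), -x to its flat slot mouth 42 mm wide, 62 mm from the origin.
- blue_nozzle_rim (a point): Centre of the blue nozzle's open socket rim, 64 mm from its origin along +x; the same socket as the red nozzle's.
- wand: Loose wand: a black tube 28 mm in diameter, 150 mm long, 100 g, with chamfered ends and a yellow octagonal sleeve in its middle to grip it by (50 mm long, 40 mm across flats, two flats upright). Origin: its middle, on the axis, 20 mm above the bench at the start; x runs along the tube (both ends are alike).
- red_bracket: Fixed grey bracket: base plate 104 (x) by 90 (y) by 8 mm; behind, an upright 56 mm wide, 125 mm high, with a red collar ring (54 mm across) and in front of it a tapered spigot. Origin: centre of the plate's underside; +x runs level from the spigot's tip into the collar (roughly away from the robot), z up.
- red_bracket_collar (a point): Centre of the red collar's front face, 95 mm above the bench, on the spigot's axis; axes as the bracket. The spigot points from here level along -x. A nozzle is home when its rim meets this face. The push begins about 20 mm before home and grows steadily to some 7 to 12 N; then friction holds the nozzle, which sticks out level 126 mm over the bench.
- red_bracket_tip (a point): Tip of the red collar's spigot, 45 mm from the collar face. A white core, 18 mm across at the tip, with four sprung steel strips above, below and at the sides: 42 mm across at the collar, 36 mm across 34 mm from it (5 degrees a side), then slanting in to 25 mm across at 42 mm.
- blue_bracket: Fixed grey bracket: base plate 104 (x) by 90 (y) by 8 mm; behind, an upright 56 mm wide, 125 mm high, with a blue collar ring (54 mm across) and in front of it a tapered spigot. Origin: centre of the plate's underside; +x runs level from the spigot's tip into the collar (roughly away from the robot), z up.
- blue_bracket_collar (a point): Centre of the blue collar's front face, 95 mm above the bench, on the spigot's axis; axes as the bracket. The spigot points from here level along -x. A nozzle is home when its rim meets this face. The push begins about 20 mm before home and grows steadily to some 7 to 12 N; then friction holds the nozzle, which sticks out level 126 mm over the bench.
- blue_bracket_tip (a point): Tip of the blue collar's spigot, 45 mm from the collar face. A white core, 18 mm across at the tip, with four sprung steel strips above, below and at the sides: 42 mm across at the collar, 36 mm across 34 mm from it (5 degrees a side), then slanting in to 25 mm across at 42 mm.
- clip_rack: Fixed grey rack: base plate 134 (x) by 90 (y) by 8 mm with two spring clips, 52 mm before and behind its middle along x, each 16 mm long: a pair of upright steel jaws, lips 21 mm apart, flared mouth above, top 84 mm above the bench, white saddle between. Origin: centre of the plate's underside, z up; the wand lies along x when stowed.
- clip_rack_seat (a point): Where the wand's middle lies when snapped home, 55 mm above the bench; axes as the rack. Pressed straight down, the tube spreads the lips from about 21 to 10 mm above home, which takes some 5 to 12 N, then snaps on to the saddles. The yellow sleeve lies free between the clips, with 19 mm to spare at each end.
- screwdriver: Bystander: red and black screwdriver, 177 mm long, 24 mm high, lying. Origin: centre of its underside. Leave it alone.
- glue_bottle: Bystander: white squeeze bottle lying, 101 mm long, 40 mm high. Origin: centre of its underside. Leave it alone.
- side_cutters: Bystander: red-handled side cutters, 125 x 54 mm, 18 mm high. Origin: centre of its underside. Leave it alone.
- oil_bottle: Bystander: yellow bottle standing, 36 mm across, 117 mm high. Origin: centre of its underside. Leave it alone.
- tape_measure: Bystander: black pocket tape measure, 49 x 54 mm, 29 mm high. Origin: centre of its underside. Leave it alone.
- hammer: Bystander: hammer, 236 mm long, 24 mm high, lying. Origin: centre of its underside. Leave it alone.
- badge_tin: Bystander: small round tin, 36 mm across, 14 mm high. Origin: centre of its underside. Leave it alone.

How it is judged:
At the end, for the whole second after the job is handed in: Each nozzle on its own colour's spigot: rim within 4 mm of the collar along the axis (8 mm overall), in line within 0.12 rad. Wand in the clips: within 15 mm lengthwise, 5 mm sideways, at most 4 mm above the seat, in line within 0.08 rad. All released and at rest (x of red_nozzle_rim in the frame of red_bracket_collar above -0.004 m and distance between red_nozzle_rim and red_bracket_collar below 0.008 m and angle between the x axis of red_nozzle and the x axis of red_bracket, either way round below 0.12 rad and linear speed of each of red_nozzle, blue_nozzle, wand below 0.02 m/s and x of blue_nozzle_rim in the frame of blue_bracket_collar above -0.004 m and distance between blue_nozzle_rim and blue_bracket_collar below 0.008 m and angle between the x axis of blue_nozzle and the x axis of blue_bracket, either way round below 0.12 rad and x of wand in the frame of clip_rack_seat between -0.015 and 0.015 m and y of wand in the frame of clip_rack_seat between -0.005 and 0.005 m and z of wand in the frame of clip_rack_seat below 0.004 m and angle between the x axis of wand and the x axis of clip_rack, either way round below 0.08 rad); the robot touches nothing.
It fails at once if another thing on the bench is pushed more than 30 mm from its place (distance of any of screwdriver, glue_bottle, side_cutters, oil_bottle, tape_measure, hammer, badge_tin from where it was at the start of the episode above 0.03 m).
It fails at once if the yellow bottle is knocked over (angle between oil_bottle's own z axis and vertical above 0.5 rad).
It also fails if it takes over 72 s, if anything falls off the work surface, if the arm or the gripper's body presses on something with over 40 N, if the wrist force passes 120 N, or if a joint passes its speed limit or range.

## Working session

There is one attempt and no reset: what is moved stays moved. The work goes in short steps, Python scripts to look and compute and a tool call to move; the robot and the scene stay as the last step left them, time stands still between calls to the robot, and variables do not carry over. Pictures are saved under pics/ and viewed, at most 10 in all, crops included, and the job is handed in when it is done.

Besides the shell and the picture viewer there is one more tool, called by a JSON object that holds its "fn" and its "kwargs", one argument or row to a line. jog_arm: Moves the arm, as the interface text tells. Its arguments: {"type":"object","properties":{"deltas":{"type":"array","items":{"type":"array","items":{"type":"array","items":{"type":"number"}}}},"newtons":{"type":"number"}},"required":["deltas"]}

```bash
mkdir -p pics; cat > h.py <<'E'
import numpy as np, cv2
from cell import *
def cloud(c):
    H,W=c["range_z"].shape; f=H/2/np.tan(np.radians(c["vertical_fov"])/2)
    u,v=np.meshgrid(np.arange(W),np.arange(H)); z=c["range_z"]
    P=np.stack([(u-c["cx"])/f*z,-(v-c["cy"])/f*z,-z],-1)
    return P@np.array(c["orientation"]).T+np.array(c["eye"])
E
cat > a.py <<'E'
from h import *
ims=[]
for n in("scene","top"):
    c=capture(n); P=cloud(c); np.savez(f"{n}.npz",P=P,img=c["img"],z=c["range_z"])
    print(n,{k:c[k] for k in c if k not in("img","range_z")})
    cv2.imwrite(f"pics/{n}0.png",c["img"][:,:,::-1])
    for l in("red_nozzle","blue_nozzle","wand","red_bracket","blue_bracket","clip_rack","screwdriver","glue_bottle","side_cutters","oil_bottle","tape_measure","hammer","badge_tin"):
        for r in recognise(l,c)[:2]:
            u,v=np.round(r["uv"]).astype(int); print(l,(u,v),round(r["confidence"],2),P[v,u].round(3))
s=state();print(s)
E
python3 a.py
```

```text
scene {'vertical_fov': 55.20284183555512, 'cx': 261.54336065346774, 'cy': 190.51649107265354, 'eye': array([-0.02741131, -0.60654731,  1.11857333]), 'orientation': array([[ 0.71034343,  0.54461286, -0.44588008],
       [-0.70382386,  0.54362564, -0.45727798],
       [-0.00664763,  0.63864544,  0.76947242]]), 'shot': 1}
red_nozzle (np.int64(252), np.int64(242)) 0.94 [ 0.41  -0.109  0.049]
red_nozzle (np.int64(210), np.int64(207)) 0.31 [0.41  0.116 0.035]
blue_nozzle (np.int64(212), np.int64(207)) 0.57 [0.412 0.105 0.043]
wand (np.int64(179), np.int64(173)) 0.69 [0.431 0.336 0.035]
red_bracket (np.int64(269), np.int64(195)) 0.73 [0.62  0.016 0.009]
blue_bracket (np.int64(224), np.int64(162)) 0.97 [0.609 0.269 0.016]
clip_rack (np.int64(322), np.int64(246)) 0.93 [ 0.55  -0.295  0.076]
clip_rack (np.int64(292), np.int64(268)) 0.36 [ 0.449 -0.259  0.012]
screwdriver (np.int64(192), np.int64(192)) 0.49 [0.414 0.234 0.018]
glue_bottle (np.int64(240), np.int64(219)) 0.53 [ 0.451 -0.004  0.037]
side_cutters (np.int64(299), np.int64(267)) 0.56 [ 0.474 -0.269 -0.   ]
oil_bottle (np.int64(263), 
[... 1829 characters left out ...]
51, -0.21028756]), 'joint_vel': array([ 0.00199299, -0.00018345,  0.00189484, -0.00104971, -0.00086266,
       -0.00118321,  0.00110486]), 'tau': array([-1.99166516e-04, -5.66451681e+01, -5.81071034e+00, -2.79491687e+01,
       -6.66875183e-02,  2.09611439e-02,  3.09118184e-05]), 'ee_pos': array([0.18754098, 0.62236602, 0.29223937]), 'tool_rot': array([[-9.57469895e-01,  2.88533187e-01, -3.43707451e-05],
       [ 2.88533185e-01,  9.57469894e-01,  5.69934293e-05],
       [ 4.93534495e-05,  4.46523922e-05, -9.99999998e-01]]), 'force': array([-0.38933577, -0.85726806,  0.3380777 ]), 'ft_torque': array([ 0.03994921,  0.0314982 , -0.01470197]), 'grip_force': 0.0, 'finger_gap': 0.9991282822002604}
```

```bash
python3 -c "
import cv2
a=cv2.imread('pics/top0.png')[120:285,90:440];cv2.imwrite('pics/t1.png',cv2.resize(a,(800,377),interpolation=cv2.INTER_CUBIC))
a=cv2.imread('pics/scene0.png')[110:340,130:420];cv2.imwrite('pics/s1.png',cv2.resize(a,(756,600),interpolation=cv2.INTER_CUBIC))"
```

```text
(no output)
```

View pics/t1.png

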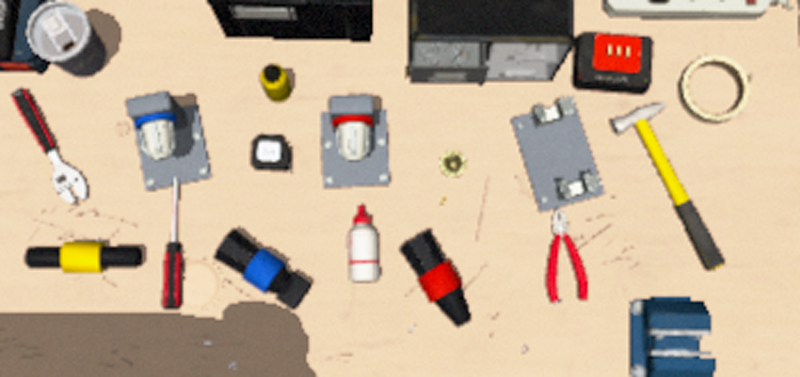

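View pics/s1.png

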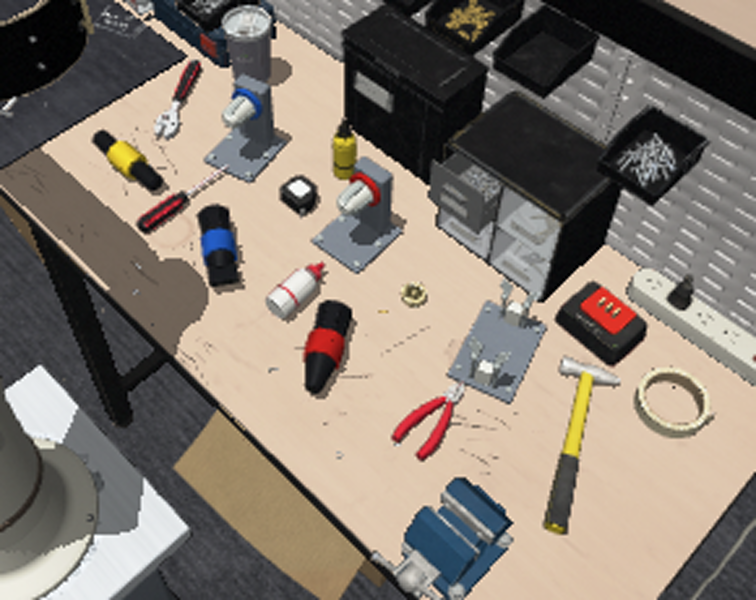

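```bash
cat > m.py <<'E'
from h import *
import sys
def rect(Q):
    (cx,cy),(w,h),a=cv2.minAreaRect((Q[:,:2]*1000).astype(np.float32)); return np.round([cx,cy,w,h,a],1)
D={n:np.load(n+".npz") for n in("scene","top")}
def near(n,c,r,z0,z1):
    P=D[n]["P"].reshape(-1,3); I=D[n]["img"].reshape(-1,3); ok=(D[n]["z"].ravel()>0)&(np.hypot(*(P[:,:2]-c).T)<r)&(P[:,2]>z0)&(P[:,2]<z1)
    return P[ok],cv2.cvtColor(I[ok][None],cv2.COLOR_RGB2HSV)[0].astype(int)
for n in D:
    print(n,"bench z",[round(float(np.median(near(n,c,.03,-.03,.03)[0][:,2])),4) for c in((.45,-.18),(.5,.2),(.6,-.05))])
    for nm,c,hue in(("red",(.43,-.107),(-8,8)),("blue",(.44,.115),(100,130)),("wand",(.44,.35),(20,35))):
        P,h=near(n,c,.085,.012,.07)
        hh=np.where(h[:,0]>170,h[:,0]-180,h[:,0]); s=(hh>=hue[0])&(hh<=hue[1])&(h[:,1]>140)&(h[:,2]>60)
        if nm!="wand":
            # drop bystander pts: keep dark or sleeve colour
            k=s|(h[:,2]<90)
        else: k=s|(h[:,2]<90)
        Q=P[k]; m=Q[:,:2].mean(0); w,v=np.linalg.eigh(np.cov(Q[:,:2].T)); a=v[:,1]; a=a*np.sign(a[0])
        S=P[s]; t=S[S[:,2]>np.percentile(S[:,2],60)]
        e=(Q[:,:2]-m)@a; es=(S[:,:2]-m)@a
        print(nm,"all",rect(Q),len(Q),"ang",round(np.degrees(np.arctan2(a[1],a[0])),1),"mid",(m+a*(e.min()+e.max())/2).round(4),"len",np.ptp(e).round(3),"sleeve",rect(S),len(S),"slv mid",((es.min()+es.max())/2).round(4),(m+a*(es.min()+es.max())/2).round(4),"topz",np.percentile(S[:,2],[50,95]).round(3))
    for nm,c in(("redB",(.60,.012)),("blueB",(.605,.26)),("rack",(.6,-.26))):
        P,h=near(n,c,.1,.002,.016); g=(h[:,1]<90)&(abs(h[:,0]-110)<25)
        print(nm,"plate",rect(P[g]),g.sum())
        P,h=near(n,c,.1,.05,.14); 
        print("  high",rect(P),len(P)); 
        if nm!="rack":
            g=P[:,2]>.118; print("  top",rect(P[g]),g.sum(),np.median(P[g,2]).round(4))
            g=(h[:,1]<60)&(h[:,2]>140); print("  spig",rect(P[g]),g.sum(),P[g].mean(0).round(3))
        else:
            for sgn in(1,-1):
                g=(P[:,0]-c[0])*sgn>0; print("  clip",rect(P[g]),g.sum())
E
python3 m.py
```

```text
scene bench z [-0.001, 0.0001, 0.0006]
red all [ 431.1 -103.   140.6   72.1   52.8] 425 ang 31.3 mid [ 0.4212 -0.1093] len 0.128 sleeve [436.1 -84.  107.3  51.5  55.9] 145 slv mid 0.0211 [ 0.4402 -0.0978] topz [0.044 0.05 ]
blue all [430.2 121.1 127.   45.8  58.3] 352 ang 57.0 mid [0.4302 0.1214] len 0.127 sleeve [432.4 123.9  44.   46.4  54.2] 111 slv mid 0.0086 [0.432  0.1242] topz [0.044 0.05 ]
wand all [441.8 356.4  40.2 146.8   2. ] 247 ang -87.9 mid [0.4382 0.3563] len 0.147 sleeve [442.1 363.2  40.3  62.3   3.8] 118 slv mid -0.0138 [0.4379 0.3632] topz [0.036 0.043]
redB plate [593.6  31.6  99.8 139.9   4.9] 389
  high [604.5   7.2  80.2  56.1   3.8] 341
  top [6.188e+02 9.300e+00 4.870e+01 5.560e+01 5.000e-01] 95 0.1226
  spig [603.5   8.7  78.3  49.7   5.6] 165 [0.603 0.007 0.112]
blueB plate [593.5 253.6 106.2  89.   12.6] 317
  high [603.3 250.5  80.7  57.4  19.5] 298
  top [626.7 260.4  48.4  50.   56. ] 79 0.1234
  spig [599.1 260.4  75.   47.8   3.4] 125 [0.599 0.254 0.112]
rack plate [ 610.3 -262.5  179.1  108.4    7.1] 649
  high [ 614.  -258.   171.3   50.9   16.3] 1
[... 580 characters left out ...]
n 0.146 sleeve [446.2 361.3  36.5  54.3   1. ] 233 slv mid -0.0044 [0.4458 0.3613] topz [0.037 0.044]
redB plate [602.5   7.7 101.7  86.2   2. ] 505
  high [606.3   8.3  79.1  55.6   6. ] 453
  top [614.   10.   66.4  51.4   1.9] 197 0.1242
  spig [606.6   8.   78.5  51.5   6. ] 334 [0.608 0.009 0.114]
blueB plate [598.2 254.2 100.6  86.6  13.7] 505
  high [603.8 256.6  79.   55.8  14. ] 502
  top [619.2 265.7  53.2  65.4  71.3] 201 0.1239
  spig [603.4 258.2  79.   52.5  14. ] 348 [0.605 0.258 0.114]
rack plate [ 595.5 -263.4  130.8   87.2   16.6] 906
  high [ 615.3 -258.1  169.1   52.4   16.3] 168
  clip [ 664.7 -243.5   65.3   50.9   14.5] 93
  clip [ 545.4 -278.5   23.    52.5   17.4] 75
```

```bash
cat > p.py <<'E'
from h import *
from scipy.optimize import minimize
def fit(n,c0,Lx,yaw0,tag):
    c=capture(n) ; P=cloud(c); I=cv2.cvtColor(c["img"],cv2.COLOR_RGB2HSV).astype(int)
    H,W=c["range_z"].shape; f=H/2/np.tan(np.radians(c["vertical_fov"])/2); R=np.array(c["orientation"]); e=np.array(c["eye"])
    u,v=np.meshgrid(np.arange(W),np.arange(H)); d=np.stack([(u-c["cx"])/f,-(v-c["cy"])/f,-np.ones(u.shape)],-1)@R.T
    X=e+d*((.008-e[2])/d[...,2])[...,None]; X=X[...,:2]
    near=np.hypot(X[...,0]-c0[0],X[...,1]-c0[1])<.13
    gray=(I[...,1]<110)&(abs(I[...,0]-110)<30)&(P[...,2]<.016)&(P[...,2]>-.004)
    wood=(I[...,0]<25)&(I[...,2]>150)&(P[...,2]<.006)
    A=X[near&gray]; B=X[near&wood]
    def cost(p):
        cs,sn=np.cos(p[2]),np.sin(p[2])
        def sd(Q):
            q=Q-p[:2]; x=abs(q@[cs,sn])-Lx/2; y=abs(q@[-sn,cs])-.045; return np.maximum(x,y)
        s=.0015; sg=lambda t:1/(1+np.exp(-np.clip(t/s,-50,50)))
        return sg(sd(A)).sum()+sg(-sd(B)).sum()
    best=min((minimize(cost,[c0[0],c0[1],y],method="Nelder-Mead",options=dict(initial_simplex=[[c0[0],c0[1],y],[c0[0]+.006,c0[1],y],[c0[0],c0[1]+.006,y],[c0[0],c0[1],y+.06]])) for y in(yaw0-.06,yaw0,yaw0+.06)),key=lambda r:r.fun)
    print(n,tag,best.x[:2].round(4),np.degrees(best.x[2]).round(2),round(best.fun,1),len(A),len(B))
for n in("top","scene"):
    fit(n,(.600,.008),.104,.06,"red"); fit(n,(.597,.254),.104,.24,"blue"); fit(n,(.594,-.263),.134,.287,"rack")
E
python3 p.py
```

```text
top red [0.602 0.008] 4.08 51.4 522 3794
top blue [0.5994 0.2551] 13.73 47.7 523 4013
top rack [ 0.5953 -0.263 ] 17.33 64.5 917 3599
scene red [0.5961 0.0053] 3.81 33.7 406 1646
scene blue [0.5928 0.252 ] 13.47 21.9 330 1403
scene rack [ 0.5911 -0.2654] 17.04 104.6 712 2273
```

```bash
cat > plan.py <<'E'
import numpy as np, json, sys, os
from cell import state
# usage: plan.py [-m] x y z yaw grip [x y z yaw grip ...]; -m: restart from the measured pose
F="cmd.json"; a=sys.argv[1:]
s=state(); p,R=np.array(s["ee_pos"]),np.array(s["tool_rot"]); my=np.degrees(np.arctan2(R[1,0],R[0,0]))
print("measured",p.round(4),my.round(2),"tilt",R[2,:2].round(4),"gap",round(s["finger_gap"]*92,1),"grip",round(s["grip_force"],1),"F",np.round(s["force"],1),"t",round(s["t"],2),"q",np.round(s["joint_positions"],2))
if "-m" in a or not os.path.exists(F): c=np.array([*p,my])
else: c=np.array(json.load(open(F)))
a=[float(x) for x in a if x!="-m"]; print("cmd was",c.round(4))
rows=[]  # absolute targets
cur=c.copy(); v=36.
for i in range(0,len(a),5):
    t=np.array(a[i:i+4]); n=int(max(1,np.ceil(np.linalg.norm(t[:3]-cur[:3])*1000/v),np.ceil(abs(t[3]-cur[3])/6)))
    rows+=[(cur+(t-cur)*(k+1)/n,a[i+4]) for k in range(n)]; cur=t
for i in range(0,len(rows),5):
    y=np.radians(c[3]); T=np.array([[np.cos(y),np.sin(y),0],[np.sin(y),-np.cos(y),0],[0,0,-1]])
    out=[]
    for t,g in rows[i:i+5]:
        d=(T.T@(t[:3]-c[:3])/.8).round(4); r=round(-(t[3]-c[3])/180,4); out.append([0,0,r,*d.tolist(),g])
    c=np.array([*(c[:3]+T@(d*.8)),c[3]-r*180]); print(json.dumps([out]).replace("0.0,","0,"))
json.dump(c.tolist(),open(F,"w"))
E
python3 plan.py .3 .53 .28 127 0.9 .444 .358 .22 91 .8  .444 .358 .14 91 .8
python3 - <<'E'
from h import *
D=np.load("top.npz");P=D["P"].reshape(-1,3);h=cv2.cvtColor(D["img"],cv2.COLOR_RGB2HSV).reshape(-1,3).astype(int)
for nm,c,y in(("red",(.602,.008),4),("blue",(.5994,.2551),13.6)):
    y=np.radians(y);q=P[:,:2]-c;x=q@[np.cos(y),np.sin(y)];l=q@[-np.sin(y),np.cos(y)]
    m=(abs(x)<.09)&(abs(l)<.04)&(P[:,2]>.03)&(D["z"].ravel()>0)
    col=m&(h[:,1]>150)&((abs(h[:,0]-115)<15) if nm=="blue" else ((h[:,0]<8)|(h[:,0]>170)))
    top=m&(P[:,2]>.1)
    print(nm,"x range",np.percentile(x[m],[0,1,99,100]).round(4),"lat",np.percentile(l[m],[1,50,99]).round(4),"collar",col.sum(),np.percentile(x[col],[0,10,50,90,100]).round(4),np.median(l[col]).round(4),P[col,2].max().round(3))
    for a in np.arange(-.06,.06,.005):
        k=m&(x>a)&(x<a+.005)&(abs(l)<.008)
        if k.sum(): print(round(a,3),k.sum(),P[k,2].max().round(3),end="; ")
    print()
y=np.radians(17.2);q=P[:,:2]-(.5953,-.263);x=q@[np.cos(y),np.sin(y)];l=q@[-np.sin(y),np.cos(y)]
for s in(1,-1):
    m=(abs(x*s-.052)<.02)&(abs(l)<.04)&(P[:,2]>.025)&(P[:,2]<.09); print("clip",s,m.sum(),np.percentile(x[m],[2,50,98]).round(4),np.percentile(l[m],[2,50,98]).round(4))
E
```

```text
measured [0.1876 0.6223 0.2923] 163.22 tilt [0.     0.0001] gap 92.1 grip 0.0 F [-0.5  0.3  0.7] t 1.7 q [-1.01  0.5  -0.43  1.55  0.22  1.14 -0.21]
cmd was [  0.1876   0.6223   0.2923 163.2238]
[[[0, 0, 0.0287, -0.024, -0.01, 0.0022, 0.9], [0, 0, 0.0575, -0.048, -0.02, 0.0044, 0.9], [0, 0, 0.0862, -0.0719, -0.03, 0.0066, 0.9], [0, 0, 0.115, -0.0959, -0.04, 0.0088, 0.9], [0, 0, 0.1437, -0.1199, -0.05, 0.0109, 0.9]]]
[[[0, 0, 0.0288, -0.0259, 0.0015, 0.0022, 0.9], [0, 0, 0.0575, -0.0519, 0.003, 0.0044, 0.9], [0, 0, 0.0861, -0.0916, -0.0022, 0.0151, 0.8], [0, 0, 0.1147, -0.1313, -0.0074, 0.0258, 0.8], [0, 0, 0.1433, -0.171, -0.0126, 0.0366, 0.8]]]
[[[0, 0, 0.0285, -0.038, 0.0127, 0.0107, 0.8], [0, 0, 0.0571, -0.076, 0.0253, 0.0214, 0.8], [0, 0, 0.0857, -0.1141, 0.0379, 0.0321, 0.8], [0, 0, 0.1142, -0.1521, 0.0505, 0.0428, 0.8], [0, 0, 0.1142, -0.1521, 0.0505, 0.0761, 0.8]]]
[[[0, 0, 0, 0, 0, 0.0334, 0.8], [0, 0, 0, 0, 0, 0.0667, 0.8]]]
red x range [-0.0352 -0.0338  0.0427  0.0446] lat [-0.026   0.0005  0.0261] collar 58 [0.0099 0.012  0.0155 0.0193 0.0198] -0.0015 0.125
-0.04 2 0.101; -0.035 13 0.109; -0.03 13 0.114; -0.025 10 0.119; -0.02 8 0.115; -0.015 10 0.118; -0.01 8 0.118; -0.005 8 0.119; -0.0 11 0.119; 0.005 13 0.123; 0.01 11 0.125; 0.015 12 0.125; 0.02 12 0.129; 0.025 7 0.129; 0.03 9 0.128; 0.035 10 0.128; 0.04 5 0.13; 
blue x range [-0.0349 -0.0337  0.043   0.0443] lat [-0.0266 -0.003   0.0273] collar 53 [0.0101 0.012  0.0149 0.0189 0.0202] -0.0065 0.125
-0.035 16 0.112; -0.03 12 0.113; -0.025 9 0.119; -0.02 8 0.118; -0.015 10 0.118; -0.01 10 0.118; -0.005 9 0.12; -0.0 12 0.118; 0.005 7 0.117; 0.01 14 0.125; 0.015 10 0.126; 0.02 11 0.134; 0.025 10 0.13; 0.03 10 0.131; 0.035 9 0.129; 0.04 6 0.125; 
clip 1 121 [0.0404 0.0498 0.0618] [-0.0241 -0.0057  0.0232]
clip -1 119 [-0.0631 -0.0532 -0.0416] [-0.023  -0.0077  0.0241]
```

{"fn": "jog_arm", "kwargs": {
  "deltas": [
    [[0,0,0.0287,-0.024,-0.01,0.0022,0.9],[0,0,0.0575,-0.048,-0.02,0.0044,0.9],[0,0,0.0862,-0.0719,-0.03,0.0066,0.9],[0,0,0.115,-0.0959,-0.04,0.0088,0.9],[0,0,0.1437,-0.1199,-0.05,0.0109,0.9]]
  ]
}}

```text
t: 2.12
ee_pos: [0.2685, 0.5557, 0.2835]
tool_rot: [[-0.733, 0.681, -0.0], [0.681, 0.733, 0.0], [0.0, 0.0, -1.0]]
force: [-0.2, 1.5, 0.3]
finger_gap: 0.9
grip_force: 0.0
```

{"fn": "jog_arm", "kwargs": {
  "deltas": [
    [[0,0,0.0288,-0.0259,0.0015,0.0022,0.9],[0,0,0.0575,-0.0519,0.003,0.0044,0.9],[0,0,0.0861,-0.0916,-0.0022,0.0151,0.8],[0,0,0.1147,-0.1313,-0.0074,0.0258,0.8],[0,0,0.1433,-0.171,-0.0126,0.0366,0.8]]
  ]
}}

```text
t: 2.53
ee_pos: [0.3624, 0.4555, 0.2542]
tool_rot: [[-0.364, 0.931, 0.0], [0.931, 0.364, 0.001], [0.001, 0.001, -1.0]]
force: [0.9, -0.8, -0.3]
finger_gap: 0.803
grip_force: 0.0
```

{"fn": "jog_arm", "kwargs": {
  "deltas": [
    [[0,0,0.0285,-0.038,0.0127,0.0107,0.8],[0,0,0.0571,-0.076,0.0253,0.0214,0.8],[0,0,0.0857,-0.1141,0.0379,0.0321,0.8],[0,0,0.1142,-0.1521,0.0505,0.0428,0.8],[0,0,0.1142,-0.1521,0.0505,0.0761,0.8]]
  ]
}}

```text
t: 2.95
ee_pos: [0.4516, 0.3525, 0.1962]
tool_rot: [[-0.003, 1.0, 0.009], [1.0, 0.003, 0.001], [0.0, 0.009, -1.0]]
force: [0.7, -0.0, -0.3]
finger_gap: 0.799
grip_force: 0.0
```

{"fn": "jog_arm", "kwargs": {
  "deltas": [
    [[0,0,0,0,0,0.0334,0.8],[0,0,0,0,0,0.0667,0.8]]
  ]
}}

```text
t: 3.12
ee_pos: [0.445, 0.3575, 0.1396]
tool_rot: [[-0.016, 1.0, 0.002], [1.0, 0.016, 0.001], [0.001, 0.002, -1.0]]
force: [-0.5, 0.4, 0.1]
finger_gap: 0.802
grip_force: 0.0
```

```bash
python3 plan.py .444 .358 .069 91 .8 .444 .358 .069 91 .8 
```

```text
measured [0.445  0.3575 0.1396] 90.9 tilt [0.0011 0.0016] gap 73.8 grip 0.0 F [-0.5  0.4  0.1] t 3.12 q [-0.67  0.52 -0.07  1.88  0.05  0.74 -0.75]
cmd was [ 0.444   0.358   0.14   91.0078]
[[[0, 0, 0, 0, 0, 0.0444, 0.8], [0, 0, 0, 0, 0, 0.0888, 0.8], [0, 0, 0, 0, 0, 0.0888, 0.8]]]
```

{"fn": "jog_arm", "kwargs": {
  "deltas": [
    [[0,0,0,0,0,0.0444,0.8],[0,0,0,0,0,0.0888,0.8],[0,0,0,0,0,0.0888,0.8]]
  ]
}}

```text
t: 3.37
ee_pos: [0.4447, 0.359, 0.0669]
tool_rot: [[-0.018, 1.0, 0.0], [1.0, 0.018, 0.001], [0.001, 0.0, -1.0]]
force: [-0.0, -0.0, 0.1]
finger_gap: 0.801
grip_force: 0.0
```

{"fn": "jog_arm", "kwargs": {
  "deltas": [
    [[0,0,0,0,0,0,0.3],[0,0,0,0,0,0,0.3],[0,0,0,0,0,0,0.3],[0,0,0,0,0,0,0.3],[0,0,0,0,0,0,0.3]]
  ],
  "newtons": 40
}}

```text
t: 3.78
ee_pos: [0.4441, 0.358, 0.0693]
tool_rot: [[-0.018, 1.0, 0.0], [1.0, 0.018, 0.0], [0.0, 0.0, -1.0]]
force: [0.4, -0.5, -0.2]
finger_gap: 0.492
grip_force: 0.3
```

{"fn": "jog_arm", "kwargs": {
  "deltas": [
    [[0,0,0,0,0,0,0.3],[0,0,0,0,0,0,0.3],[0,0,0,0,0,0,0.3],[0,0,0,0,0,0,0.3]]
  ],
  "newtons": 40
}}

```text
t: 4.12
ee_pos: [0.4443, 0.358, 0.0693]
tool_rot: [[-0.018, 1.0, 0.001], [1.0, 0.018, 0.0], [0.0, 0.001, -1.0]]
force: [-0.3, -0.5, 2.9]
finger_gap: 0.434
grip_force: 40.0
```

```bash
python3 plan.py | head -1; cat > w.py <<'E'
from h import *
import cv2
for n in("top","scene"):
    c=capture(n);P=cloud(c);cv2.imwrite(f"pics/{n}_w.png",c["img"][:,:,::-1]); h=cv2.cvtColor(c["img"],cv2.COLOR_RGB2HSV).astype(int)
    Q=P.reshape(-1,3);m=(abs(Q[:,0]-.444)<.03)&(abs(Q[:,1]-.358)<.1)&(Q[:,2]>.018)&(Q[:,2]<.045)&(h[...,2].ravel()<90)
    A=Q[m]
    for s in(1,-1):
        B=A[(A[:,1]-.358)*s>.03]
        if len(B)>5: print(n,s,len(B),"x",np.percentile(B[:,0],[2,50,98]).round(4),"y",np.percentile(B[:,1],[0,100]).round(4),"top x",np.median(B[B[:,2]>np.percentile(B[:,2],70),0]).round(4),B[:,2].max().round(4))
E
python3 w.py
```

```text
measured [0.4443 0.358  0.0693] 91.0 tilt [0.0003 0.0005] gap 39.9 grip 40.0 F [-0.3 -0.5  2.9] t 4.12 q [-0.68  0.64 -0.06  1.89  0.06  0.61 -0.76]
top -1 128 x [0.4323 0.4439 0.457 ] y [0.2857 0.328 ] top x 0.4439 0.0382
scene -1 67 x [0.4277 0.4378 0.4516] y [0.284  0.3268] top x 0.4394 0.0363
```

```bash
python3 plan.py .444 .358 .2 91 .3 .46 .3 .26 85 .3 .593 -.2635 .26 17.2 .3 .593 -.2635 .16 17.2 .3 .593 -.2635 .16 17.2 .3
```

```text
measured [0.4443 0.3581 0.0693] 91.01 tilt [0.0003 0.0005] gap 39.9 grip 40.0 F [ 0.  -0.9  4.4] t 4.22 q [-0.68  0.64 -0.06  1.89  0.06  0.61 -0.76]
cmd was [4.44000e-01 3.58000e-01 6.90000e-02 9.10078e+01]
[[[0, 0, 0, 0, 0, -0.0409, 0.3], [0, 0, 0, 0, 0, -0.0819, 0.3], [0, 0, 0, 0, 0, -0.1228, 0.3], [0, 0, 0, 0, 0, -0.1638, 0.3], [0, 0, 0.0112, -0.0242, 0.0063, -0.1888, 0.3]]]
[[[0, 0, 0.0111, -0.0241, 0.0071, -0.025, 0.3], [0, 0, 0.0222, -0.0481, 0.0141, -0.05, 0.3], [0, 0, 0.0443, -0.0894, 0.0247, -0.05, 0.3], [0, 0, 0.0665, -0.1306, 0.0352, -0.05, 0.3], [0, 0, 0.0886, -0.1719, 0.0457, -0.05, 0.3]]]
[[[0, 0, 0.0222, -0.0368, 0.0214, 0, 0.3], [0, 0, 0.0444, -0.0736, 0.0428, 0, 0.3], [0, 0, 0.0665, -0.1103, 0.0643, 0, 0.3], [0, 0, 0.0887, -0.1471, 0.0857, 0, 0.3], [0, 0, 0.1108, -0.1839, 0.1072, 0, 0.3]]]
[[[0, 0, 0.0222, -0.0273, 0.0327, 0, 0.3], [0, 0, 0.0443, -0.0545, 0.0654, 0, 0.3], [0, 0, 0.0665, -0.0818, 0.0981, 0, 0.3], [0, 0, 0.0887, -0.1091, 0.1308, 0, 0.3], [0, 0, 0.1108, -0.1363, 0.1635, 0, 0.3]]]
[[[0, 0, 0.0222, -0.0145, 0.04, 0, 0.3], [0, 0, 0.0443, -0.029, 0.08, 0, 0.3], [0, 0, 0.0665, -0.0435, 0.1201, 0, 0.3], [0, 0, 0.0886, -0.0579, 0.1601, 0, 0.3], [0, 0, 0.0886, -0.0579, 0.1601, 0.0417, 0.3]]]
[[[0, 0, 0, -0, 0, 0.0416, 0.3], [0, 0, 0, -0, 0, 0.0833, 0.3], [0, 0, 0, -0, 0, 0.0833, 0.3]]]
```

{"fn": "jog_arm", "kwargs": {
  "deltas": [
    [[0,0,0,0,0,-0.0409,0.3],[0,0,0,0,0,-0.0819,0.3],[0,0,0,0,0,-0.1228,0.3],[0,0,0,0,0,-0.1638,0.3],[0,0,0.0112,-0.0242,0.0063,-0.1888,0.3]]
  ]
}}

```text
t: 4.63
ee_pos: [0.4481, 0.3437, 0.2233]
tool_rot: [[0.012, 1.0, 0.002], [1.0, -0.012, 0.006], [0.006, 0.002, -1.0]]
force: [0.9, 1.4, -0.4]
finger_gap: 0.431
grip_force: 40.0
```

{"fn": "jog_arm", "kwargs": {
  "deltas": [
    [[0,0,0.0111,-0.0241,0.0071,-0.025,0.3],[0,0,0.0222,-0.0481,0.0141,-0.05,0.3],[0,0,0.0443,-0.0894,0.0247,-0.05,0.3],[0,0,0.0665,-0.1306,0.0352,-0.05,0.3],[0,0,0.0886,-0.1719,0.0457,-0.05,0.3]]
  ]
}}

```text
t: 5.05
ee_pos: [0.4833, 0.1994, 0.2602]
tool_rot: [[0.294, 0.956, 0.0], [0.956, -0.294, 0.0], [0.0, 0.0, -1.0]]
force: [0.2, -0.3, -1.3]
finger_gap: 0.43
grip_force: 40.0
```

{"fn": "jog_arm", "kwargs": {
  "deltas": [
    [[0,0,0.0222,-0.0368,0.0214,0,0.3],[0,0,0.0444,-0.0736,0.0428,0,0.3],[0,0,0.0665,-0.1103,0.0643,0,0.3],[0,0,0.0887,-0.1471,0.0857,0,0.3],[0,0,0.1108,-0.1839,0.1072,0,0.3]]
  ]
}}

```text
t: 5.47
ee_pos: [0.5222, 0.0334, 0.2596]
tool_rot: [[0.603, 0.798, -0.001], [0.798, -0.603, 0.0], [-0.0, -0.001, -1.0]]
force: [0.1, -0.5, -0.7]
finger_gap: 0.428
grip_force: 40.0
```

{"fn": "jog_arm", "kwargs": {
  "deltas": [
    [[0,0,0.0222,-0.0273,0.0327,0,0.3],[0,0,0.0443,-0.0545,0.0654,0,0.3],[0,0,0.0665,-0.0818,0.0981,0,0.3],[0,0,0.0887,-0.1091,0.1308,0,0.3],[0,0,0.1108,-0.1363,0.1635,0,0.3]]
  ]
}}

```text
t: 5.88
ee_pos: [0.5614, -0.1322, 0.2595]
tool_rot: [[0.839, 0.544, -0.001], [0.544, -0.839, 0.0], [-0.001, -0.001, -1.0]]
force: [-0.5, 0.2, -1.2]
finger_gap: 0.431
grip_force: 40.0
```

{"fn": "jog_arm", "kwargs": {
  "deltas": [
    [[0,0,0.0222,-0.0145,0.04,0,0.3],[0,0,0.0443,-0.029,0.08,0,0.3],[0,0,0.0665,-0.0435,0.1201,0,0.3],[0,0,0.0886,-0.0579,0.1601,0,0.3],[0,0,0.0886,-0.0579,0.1601,0.0417,0.3]]
  ]
}}

```text
t: 6.3
ee_pos: [0.5957, -0.2745, 0.2328]
tool_rot: [[0.959, 0.284, 0.012], [0.285, -0.959, -0.011], [0.008, 0.014, -1.0]]
force: [0.9, -1.4, 0.0]
finger_gap: 0.435
grip_force: 40.0
```

{"fn": "jog_arm", "kwargs": {
  "deltas": [
    [[0,0,0,0,0,0.0416,0.3],[0,0,0,0,0,0.0833,0.3],[0,0,0,0,0,0.0833,0.3]]
  ]
}}

```text
t: 6.55
ee_pos: [0.5882, -0.2609, 0.152]
tool_rot: [[0.955, 0.296, -0.013], [0.296, -0.955, 0.005], [-0.011, -0.009, -1.0]]
force: [-1.3, 0.5, -2.9]
finger_gap: 0.429
grip_force: 40.0
```

```bash
python3 plan.py; cat > v.py <<'E'
from h import *
y=np.radians(17.2)
for n in("top","scene"):
    c=capture(n);P=cloud(c).reshape(-1,3);h=cv2.cvtColor(c["img"],cv2.COLOR_RGB2HSV).reshape(-1,3).astype(int)
    cv2.imwrite(f"pics/{n}_v.png",c["img"][:,:,::-1])
    q=P[:,:2]-(.5953,-.263);x=q@[np.cos(y),np.sin(y)];l=q@[-np.sin(y),np.cos(y)]
    m=(abs(x)<.1)&(abs(l)<.025)&(h[:,2]<90)&(P[:,2]>.05)&(P[:,2]<.135)&(abs(x)>.04)
    for s in(1,-1):
        k=m&(x*s>0); 
        if k.sum()>5: print(n,s,k.sum(),"x",np.percentile(x[k],[0,2,98,100]).round(4),"lat",np.percentile(l[k],[2,50,98]).round(4),"z",np.percentile(P[k,2],[2,50,98]).round(4))
E
python3 v.py
```

```text
measured [ 0.5882 -0.2609  0.152 ] 17.22 tilt [-0.0108 -0.0089] gap 39.4 grip 40.0 F [-1.3  0.5 -2.9] t 6.55 q [ 0.12  0.64  0.36  1.68 -0.28  0.88 -0.68]
cmd was [ 0.593  -0.2635  0.16   17.2078]
top 1 37 x [0.0475 0.0496 0.0691 0.0692] lat [-0.0056  0.0092  0.0229] z [0.0839 0.1117 0.1188]
scene -1 128 x [-0.0832 -0.0823 -0.0413 -0.0407] lat [-0.0151  0.003   0.0187] z [0.0647 0.1159 0.1213]
```

```bash
python3 v.py; python3 plan.py .5935 -.2635 .136 17.2 .3 .5935 -.2635 .128 17.2 .3 .5935 -.2635 .122 17.2 .3 .5935 -.2635 .116 17.2 .3 .5935 -.2635 .110 17.2 .3 .5935 -.2635 .104 17.2 .3  .5935 -.2635 .104 17.2 .3
```

```text
top 1 43 x [0.0508 0.0527 0.0722 0.0725] lat [-0.0072  0.0073  0.0202] z [0.0755 0.1202 0.1255]
scene -1 126 x [-0.079  -0.0787 -0.0408 -0.0401] lat [-0.0166 -0.0003  0.0148] z [0.0654 0.1201 0.127 ]
measured [ 0.5942 -0.264   0.162 ] 17.22 tilt [0.0021 0.0019] gap 39.6 grip 40.0 F [ 0.2  0.5 -1.1] t 6.75 q [ 0.12  0.63  0.36  1.67 -0.28  0.89 -0.68]
cmd was [ 0.593  -0.2635  0.16   17.2078]
[[[0, 0, 0, 0.0006, 0.0002, 0.03, 0.3], [0, 0, 0, 0.0006, 0.0002, 0.04, 0.3], [0, 0, 0, 0.0006, 0.0002, 0.0475, 0.3], [0, 0, 0, 0.0006, 0.0002, 0.055, 0.3], [0, 0, 0, 0.0006, 0.0002, 0.0625, 0.3]]]
[[[0, 0, 0, -0, 0, 0.0075, 0.3], [0, 0, 0, -0, 0, 0.0075, 0.3]]]
```

{"fn": "jog_arm", "kwargs": {
  "deltas": [
    [[0,0,0,0.0006,0.0002,0.03,0.3],[0,0,0,0.0006,0.0002,0.04,0.3],[0,0,0,0.0006,0.0002,0.0475,0.3],[0,0,0,0.0006,0.0002,0.055,0.3],[0,0,0,0.0006,0.0002,0.0625,0.3]]
  ]
}}

```text
t: 7.17
ee_pos: [0.5957, -0.2649, 0.1131]
tool_rot: [[0.955, 0.296, 0.005], [0.296, -0.955, -0.002], [0.004, 0.004, -1.0]]
force: [1.0, -0.2, 1.8]
finger_gap: 0.429
grip_force: 40.0
```

{"fn": "jog_arm", "kwargs": {
  "deltas": [
    [[0,0,0,0,0,0.0075,0.3],[0,0,0,0,0,0.0075,0.3],[0,0,0,0,0,0.0075,0.3]]
  ]
}}

```text
t: 7.42
ee_pos: [0.5942, -0.2641, 0.1044]
tool_rot: [[0.955, 0.296, 0.002], [0.296, -0.955, -0.001], [0.001, 0.002, -1.0]]
force: [4.0, -2.7, -3.2]
finger_gap: 0.433
grip_force: 40.0
```

```bash
python3 v.py;python3 plan.py 
```

```text
top 1 36 x [0.0596 0.0602 0.0811 0.0999] lat [-0.0132  0.0034  0.0138] z [0.0525 0.0668 0.0763]
scene 1 6 x [0.0508 0.0554 0.0996 0.0996] lat [-0.0249 -0.0237 -0.0077] z [0.0688 0.1038 0.121 ]
scene -1 99 x [-0.0787 -0.0777 -0.0406 -0.0401] lat [-0.0197 -0.0001  0.0155] z [0.0517 0.0653 0.1142]
measured [ 0.5942 -0.2641  0.1044] 17.2 tilt [0.0011 0.0015] gap 39.9 grip 40.0 F [ 3.3 -2.7 -2.1] t 7.52 q [ 0.14  0.71  0.34  1.69 -0.31  0.79 -0.66]
cmd was [ 0.5935 -0.2635  0.104  17.2078]
```

{"fn": "jog_arm", "kwargs": {
  "deltas": [
    [[0,0,0,0,0,0,0.75],[0,0,0,0,0,0,0.75],[0,0,0,0,0,0,0.75],[0,0,0,0,0,0,0.75],[0,0,0,0,0,-0.02,0.75]]
  ]
}}

```text
t: 7.93
ee_pos: [0.5912, -0.2619, 0.117]
tool_rot: [[0.955, 0.296, -0.006], [0.296, -0.955, 0.003], [-0.005, -0.004, -1.0]]
force: [-0.9, 0.2, -0.4]
finger_gap: 0.732
grip_force: 0.0
```

```bash
python3 plan.py .5935 -.2635 .12 17.2 .75 .5935 -.2635 .25 17.2 .75 .434 .122 .25 57.3 .72 .434 .122 .14 57.3 .72 .434 .122 .14 57.3 .72 | grep -v ZZZ; python3 - <<'E'
from cell import *
E
python3 v.py
```

```text
measured [ 0.5912 -0.2619  0.117 ] 17.23 tilt [-0.0049 -0.0044] gap 67.3 grip 0.0 F [-0.9  0.2 -0.4] t 7.93 q [ 0.13  0.69  0.34  1.69 -0.3   0.82 -0.66]
cmd was [ 0.5935 -0.2635  0.104  17.2078]
[[[0, 0, 0, -0, 0, -0.02, 0.75], [0, 0, 0, -0, 0, -0.0606, 0.75], [0, 0, 0, -0, 0, -0.1012, 0.75], [0, 0, 0, -0, 0, -0.1419, 0.75], [0, 0, 0, -0, 0, -0.1825, 0.75]]]
[[[0, 0, -0.0185, -0.004, -0.0433, 0, 0.72], [0, 0, -0.0371, -0.008, -0.0865, 0, 0.72], [0, 0, -0.0557, -0.012, -0.1298, 0, 0.72], [0, 0, -0.0742, -0.016, -0.1731, 0, 0.72], [0, 0, -0.0928, -0.02, -0.2164, 0, 0.72]]]
[[[0, 0, -0.0185, 0.0086, -0.0426, 0, 0.72], [0, 0, -0.0371, 0.0172, -0.0852, 0, 0.72], [0, 0, -0.0557, 0.0258, -0.1277, 0, 0.72], [0, 0, -0.0742, 0.0345, -0.1703, 0, 0.72], [0, 0, -0.0928, 0.0431, -0.2129, 0, 0.72]]]
[[[0, 0, -0.0186, 0.0205, -0.0384, 0, 0.72], [0, 0, -0.0371, 0.041, -0.0767, 0, 0.72], [0, 0, -0.0371, 0.041, -0.0767, 0.0344, 0.72], [0, 0, -0.0371, 0.041, -0.0767, 0.0688, 0.72], [0, 0, -0.0371, 0.041, -0.0767, 0.1031, 0.72]]]
[[[0, 0, -0, -0, 0, 0.0344, 0.72], [0, 0, -0, -0, 0, 0.0344, 0.72]]]
top 1 36 x [0.0598 0.0608 0.0814 0.0998] lat [-0.0143  0.0031  0.0143] z [0.0543 0.0662 0.0702]
scene 1 18 x [0.0404 0.0413 0.0998 0.1   ] lat [-0.0247 -0.02   -0.0094] z [0.0597 0.0753 0.1123]
scene -1 97 x [-0.0789 -0.078  -0.0406 -0.0402] lat [-0.017  -0.0001  0.014 ] z [0.0508 0.0651 0.0711]
```

{"fn": "jog_arm", "kwargs": {
  "deltas": [
    [[0,0,0,0,0,-0.03,0.75],[0,0,0,0,0,-0.06,0.75],[0,0,0,0,0,-0.09,0.75],[0,0,0,0,0,-0.125,0.75],[0,0,0,0,0,-0.1625,0.75]]
  ]
}}

```text
t: 8.45
ee_pos: [0.5929, -0.263, 0.25]
tool_rot: [[0.955, 0.296, -0.002], [0.296, -0.955, 0.001], [-0.001, -0.001, -1.0]]
force: [0.6, 0.3, -0.3]
finger_gap: 0.748
grip_force: 0.0
```

{"fn": "jog_arm", "kwargs": {
  "deltas": [
    [[0,0,-0.0185,-0.004,-0.0433,0,0.72],[0,0,-0.0371,-0.008,-0.0865,0,0.72],[0,0,-0.0557,-0.012,-0.1298,0,0.72],[0,0,-0.0742,-0.016,-0.1731,0,0.72],[0,0,-0.0928,-0.02,-0.2164,0,0.72]]
  ]
}}

```text
t: 8.87
ee_pos: [0.5261, -0.1013, 0.2498]
tool_rot: [[0.828, 0.56, 0.0], [0.56, -0.828, 0.0], [0.0, -0.0, -1.0]]
force: [0.1, 0.0, -0.3]
finger_gap: 0.719
grip_force: 0.0
```

{"fn": "jog_arm", "kwargs": {
  "deltas": [
    [[0,0,-0.0185,0.0086,-0.0426,0,0.72],[0,0,-0.0371,0.0172,-0.0852,0,0.72],[0,0,-0.0557,0.0258,-0.1277,0,0.72],[0,0,-0.0742,0.0345,-0.1703,0,0.72],[0,0,-0.0928,0.0431,-0.2129,0,0.72]]
  ]
}}

```text
t: 9.28
ee_pos: [0.4596, 0.0592, 0.2499]
tool_rot: [[0.632, 0.775, 0.0], [0.775, -0.632, 0.0], [0.0, 0.0, -1.0]]
force: [1.1, 0.3, 0.3]
finger_gap: 0.714
grip_force: 0.0
```

{"fn": "jog_arm", "kwargs": {
  "deltas": [
    [[0,0,-0.0186,0.0205,-0.0384,0,0.72],[0,0,-0.0371,0.041,-0.0767,0,0.72],[0,0,-0.0371,0.041,-0.0767,0.0344,0.72],[0,0,-0.0371,0.041,-0.0767,0.0688,0.72],[0,0,-0.0371,0.041,-0.0767,0.1031,0.72]]
  ]
}}

```text
t: 9.7
ee_pos: [0.434, 0.1232, 0.1671]
tool_rot: [[0.538, 0.843, 0.002], [0.843, -0.538, 0.001], [0.002, 0.001, -1.0]]
force: [-0.1, -0.1, -0.8]
finger_gap: 0.72
grip_force: 0.0
```

{"fn": "jog_arm", "kwargs": {
  "deltas": [
    [[0,0,0,0,0,0.0344,0.72],[0,0,0,0,0,0.0344,0.72],[0,0,0,0,0,0.0344,0.72]]
  ]
}}

```text
t: 9.95
ee_pos: [0.4328, 0.1216, 0.139]
tool_rot: [[0.54, 0.841, -0.004], [0.841, -0.54, -0.001], [-0.003, -0.002, -1.0]]
force: [-0.6, 0.4, -0.0]
finger_gap: 0.721
grip_force: 0.0
```

```bash
python3 plan.py .434 .122 .106 57.3 .72 .434 .122 .071 57.3 .72 .434 .122 .071 57.3 .72 .434 .122 .071 57.3 .72
```

```text
measured [0.4328 0.1216 0.139 ] 57.29 tilt [-0.0032 -0.0025] gap 66.4 grip 0.0 F [-0.6  0.4 -0. ] t 9.95 q [-0.43  0.36  0.11  2.17 -0.06  0.62 -0.84]
cmd was [ 0.434   0.122   0.14   57.2938]
[[[0, 0, -0, -0, 0, 0.0425, 0.72], [0, 0, -0, -0, 0, 0.0863, 0.72], [0, 0, -0, -0, 0, 0.0863, 0.72], [0, 0, -0, -0, 0, 0.0863, 0.72]]]
```

{"fn": "jog_arm", "kwargs": {
  "deltas": [
    [[0,0,0,0,0,0.0425,0.72],[0,0,0,0,0,0.0863,0.72],[0,0,0,0,0,0.0863,0.72],[0,0,0,0,0,0.0863,0.72]]
  ]
}}

```text
t: 10.28
ee_pos: [0.4336, 0.1218, 0.0711]
tool_rot: [[0.541, 0.841, -0.003], [0.841, -0.541, -0.001], [-0.002, -0.002, -1.0]]
force: [-0.2, -0.6, 0.1]
finger_gap: 0.722
grip_force: 0.0
```

{"fn": "jog_arm", "kwargs": {
  "deltas": [
    [[0,0,0,0,0,0,0.4],[0,0,0,0,0,0,0.4],[0,0,0,0,0,0,0.4],[0,0,0,0,0,0,0.4],[0,0,0,0,0,0,0.4]]
  ],
  "newtons": 45
}}

```text
t: 10.7
ee_pos: [0.4354, 0.1225, 0.0732]
tool_rot: [[0.54, 0.841, 0.004], [0.841, -0.54, 0.002], [0.003, 0.002, -1.0]]
force: [-1.2, 0.5, 11.0]
finger_gap: 0.519
grip_force: 45.0
```

{"fn": "jog_arm", "kwargs": {
  "deltas": [
    [[0,0,0,0,0,0,0.4],[0,0,0,0,0,0,0.4]]
  ]
}}

```text
t: 10.87
ee_pos: [0.4354, 0.1225, 0.0731]
tool_rot: [[0.54, 0.841, 0.004], [0.841, -0.54, 0.002], [0.003, 0.002, -1.0]]
force: [-2.2, 0.2, 11.0]
finger_gap: 0.52
grip_force: 45.0
```

```bash
cat > n.py <<'E'
from h import *
import sys
cx,cy,yaw,nm=float(sys.argv[1]),float(sys.argv[2]),np.radians(float(sys.argv[3])),sys.argv[4]
z0=float(sys.argv[5]) if len(sys.argv)>5 else .024
for n in("top","scene"):
    c=capture(n);P=cloud(c).reshape(-1,3);h=cv2.cvtColor(c["img"],cv2.COLOR_RGB2HSV).reshape(-1,3).astype(int)
    cv2.imwrite(f"pics/{n}_{nm}.png",c["img"][:,:,::-1])
    q=P[:,:2]-(cx,cy);x=q@[np.cos(yaw),np.sin(yaw)];l=q@[-np.sin(yaw),np.cos(yaw)]
    m=(abs(x)<.1)&(abs(l)<.032)&(h[:,2]<90)&(P[:,2]>z0-.01)&(P[:,2]<z0+.03)&(abs(x)>.022)
    for s in(1,-1):
        k=m&(x*s>0)
        if k.sum()>5: print(n,s,k.sum(),"x",np.percentile(x[k],[0,2,98,100]).round(4),"lat",np.percentile(l[k],[1,50,99]).round(4),"z",np.percentile(P[k,2],[2,50,98]).round(4))
E
python3 n.py .434 .122 57.3 b1; python3 plan.py
```

```text
top -1 164 x [-0.0626 -0.0617 -0.0253 -0.0235] lat [-0.0186 -0.0008  0.0181] z [0.0251 0.0327 0.0404]
scene 1 12 x [0.0225 0.0225 0.0396 0.042 ] lat [-0.019  -0.0093  0.0228] z [0.0203 0.0333 0.0421]
scene -1 138 x [-0.0688 -0.0653 -0.0238 -0.0223] lat [-0.0175  0.002   0.022 ] z [0.0206 0.0316 0.0436]
measured [0.4354 0.1225 0.0732] 57.29 tilt [0.0032 0.0021] gap 47.7 grip 45.0 F [-0.8 -0.2 11.5] t 10.97 q [-0.41  0.49  0.09  2.19 -0.09  0.46 -0.82]
cmd was [ 0.434   0.122   0.071  57.2938]
```

```bash
python3 plan.py .434 .122 .2 57.3 .4 .4808 .2265 .2 13.6 .4 .4808 .2265 .144 13.6 .4 .4808 .2265 .144 13.6 .4 .4808 .2265 .144 13.6 .4
```

```text
measured [0.4354 0.1225 0.0732] 57.29 tilt [0.0032 0.0021] gap 47.7 grip 45.0 F [-0.8 -0.2 11.5] t 10.97 q [-0.41  0.49  0.09  2.19 -0.09  0.46 -0.82]
cmd was [ 0.434   0.122   0.071  57.2938]
[[[0, 0, -0, -0, 0, -0.0403, 0.4], [0, 0, -0, -0, 0, -0.0806, 0.4], [0, 0, -0, -0, 0, -0.121, 0.4], [0, 0, -0, -0, 0, -0.1613, 0.4], [0, 0, 0.0303, 0.0177, -0.0027, -0.1613, 0.4]]]
[[[0, 0, 0.0304, 0.0173, -0.0043, 0, 0.4], [0, 0, 0.0607, 0.0347, -0.0086, 0, 0.4], [0, 0, 0.0911, 0.052, -0.013, 0, 0.4], [0, 0, 0.1214, 0.0694, -0.0173, 0, 0.4], [0, 0, 0.1517, 0.0868, -0.0217, 0, 0.4]]]
[[[0, 0, 0.0304, 0.0134, -0.0118, 0, 0.4], [0, 0, 0.0607, 0.0268, -0.0236, 0, 0.4], [0, 0, 0.0607, 0.0268, -0.0236, 0.035, 0.4], [0, 0, 0.0607, 0.0268, -0.0236, 0.07, 0.4], [0, 0, 0.0607, 0.0268, -0.0236, 0.07, 0.4]]]
[[[0, 0, 0, 0, 0, 0, 0.4]]]
```

{"fn": "jog_arm", "kwargs": {
  "deltas": [
    [[0,0,0,0,0,-0.0403,0.4],[0,0,0,0,0,-0.0806,0.4],[0,0,0,0,0,-0.121,0.4],[0,0,0,0,0,-0.1613,0.4],[0,0,0.0303,0.0177,-0.0027,-0.1613,0.4]]
  ]
}}

```text
t: 11.38
ee_pos: [0.4424, 0.134, 0.2067]
tool_rot: [[0.62, 0.784, 0.009], [0.784, -0.62, 0.003], [0.008, 0.005, -1.0]]
force: [1.4, 0.6, -0.6]
finger_gap: 0.517
grip_force: 45.0
```

{"fn": "jog_arm", "kwargs": {
  "deltas": [
    [[0,0,0.0304,0.0173,-0.0043,0,0.4],[0,0,0.0607,0.0347,-0.0086,0,0.4],[0,0,0.0911,0.052,-0.013,0,0.4],[0,0,0.1214,0.0694,-0.0173,0,0.4],[0,0,0.1517,0.0868,-0.0217,0,0.4]]
  ]
}}

```text
t: 11.8
ee_pos: [0.4693, 0.2011, 0.2013]
tool_rot: [[0.912, 0.411, 0.001], [0.411, -0.912, 0.001], [0.002, -0.0, -1.0]]
force: [1.0, -0.1, -1.5]
finger_gap: 0.515
grip_force: 45.0
```

{"fn": "jog_arm", "kwargs": {
  "deltas": [
    [[0,0,0.0304,0.0134,-0.0118,0,0.4],[0,0,0.0607,0.0268,-0.0236,0,0.4],[0,0,0.0607,0.0268,-0.0236,0.035,0.4],[0,0,0.0607,0.0268,-0.0236,0.07,0.4],[0,0,0.0607,0.0268,-0.0236,0.07,0.4]]
  ]
}}

```text
t: 12.22
ee_pos: [0.4777, 0.2257, 0.1408]
tool_rot: [[0.972, 0.236, -0.006], [0.236, -0.972, -0.003], [-0.007, 0.002, -1.0]]
force: [-1.0, -0.6, -0.2]
finger_gap: 0.517
grip_force: 45.0
```

{"fn": "jog_arm", "kwargs": {
  "deltas": [
    [[0,0,0,0,0,0,0.4],[0,0,0,0,0,0,0.4],[0,0,0,0,0,0,0.4]]
  ]
}}

```text
t: 12.47
ee_pos: [0.4819, 0.2268, 0.146]
tool_rot: [[0.972, 0.235, 0.003], [0.235, -0.972, 0.002], [0.003, -0.001, -1.0]]
force: [-0.2, 0.8, -1.1]
finger_gap: 0.519
grip_force: 45.0
```

```bash
python3 n.py .4808 .2265 13.6 b2 .095; python3 plan.py; python3 -c "
import cv2
a=cv2.imread('pics/top_b2.png')[130:250,110:270];b=cv2.imread('pics/scene_b2.png')[110:230,130:290]
cv2.imwrite('pics/b2.png',cv2.resize(cv2.hconcat([a,b]),(800,300),interpolation=cv2.INTER_CUBIC))"
```

```text
top 1 50 x [0.0409 0.0414 0.0628 0.0943] lat [-0.0208 -0.0128 -0.002 ] z [0.0918 0.113  0.1227]
top -1 191 x [-0.0643 -0.0634 -0.0254 -0.0245] lat [-0.0192 -0.0006  0.0187] z [0.0981 0.1054 0.1158]
scene -1 137 x [-0.0698 -0.0673 -0.023  -0.0221] lat [-0.0203 -0.0042  0.0193] z [0.0937 0.1034 0.1168]
measured [0.4818 0.2268 0.1457] 13.59 tilt [ 0.0029 -0.001 ] gap 47.8 grip 45.0 F [-0.4  0.1 -1.3] t 12.57 q [-0.66  0.46  0.21  1.98 -0.14  0.71 -1.7 ]
cmd was [ 0.4808  0.2265  0.144  13.6078]
```

View pics/b2.png

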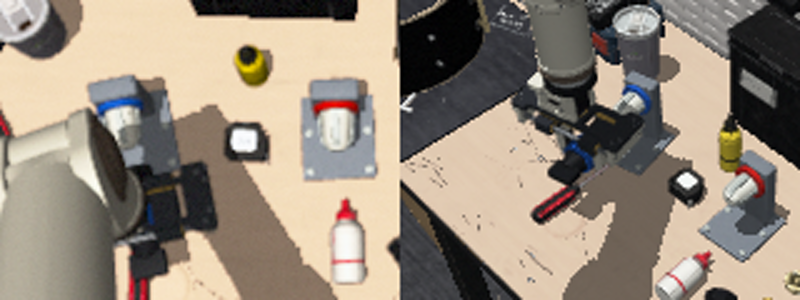

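{"fn": "jog_arm", "kwargs": {
  "deltas": [
    [[0,0,0,0.015,0,0,0.4],[0,0,0,0.03,0,0,0.4],[0,0,0,0.045,0,0,0.4],[0,0,0,0.055,0,0,0.4],[0,0,0,0.0625,0,0,0.4]]
  ]
}}

```text
t: 12.98
ee_pos: [0.5303, 0.2384, 0.1447]
tool_rot: [[0.972, 0.235, 0.001], [0.235, -0.972, 0.0], [0.001, -0.0, -1.0]]
force: [0.2, -0.6, -0.9]
finger_gap: 0.517
grip_force: 45.0
```

{"fn": "jog_arm", "kwargs": {
  "deltas": [
    [[0,0,0,0.005,0,0,0.4],[0,0,0,0.01,0,0,0.4],[0,0,0,0.015,0,0,0.4],[0,0,0,0.019,0,0,0.4],[0,0,0,0.0225,0,0,0.4]]
  ]
}}

```text
t: 13.4
ee_pos: [0.5451, 0.242, 0.1434]
tool_rot: [[0.972, 0.235, -0.004], [0.235, -0.972, -0.001], [-0.005, 0.0, -1.0]]
force: [-6.8, -2.9, 1.8]
finger_gap: 0.52
grip_force: 45.0
```

{"fn": "jog_arm", "kwargs": {
  "deltas": [
    [[0,0,0,0.0025,0,0,0.4],[0,0,0,0.0025,0,0,0.4]]
  ]
}}

```text
t: 13.57
ee_pos: [0.5469, 0.2424, 0.1433]
tool_rot: [[0.972, 0.235, -0.005], [0.235, -0.972, -0.002], [-0.005, 0.0, -1.0]]
force: [-5.8, -1.6, 2.3]
finger_gap: 0.513
grip_force: 45.0
```

{"fn": "jog_arm", "kwargs": {
  "deltas": [
    [[0,0,0,0.0025,0,0,0.4],[0,0,0,0.005,0,0,0.4],[0,0,0,0.005,0,0,0.4]]
  ]
}}

```text
t: 13.82
ee_pos: [0.5493, 0.243, 0.1432]
tool_rot: [[0.972, 0.235, -0.008], [0.235, -0.972, -0.002], [-0.008, 0.001, -1.0]]
force: [-10.8, -4.1, 6.5]
finger_gap: 0.518
grip_force: 45.0
```

{"fn": "jog_arm", "kwargs": {
  "deltas": [
    [[0,0,0,0.0025,0,0,0.4],[0,0,0,0.005,0,0,0.4],[0,0,0,0.005,0,0,0.4]]
  ]
}}

```text
t: 14.07
ee_pos: [0.5513, 0.2435, 0.143]
tool_rot: [[0.972, 0.235, -0.012], [0.235, -0.972, -0.004], [-0.013, 0.001, -1.0]]
force: [-16.5, -4.6, 11.9]
finger_gap: 0.522
grip_force: 45.0
```

```bash
python3 n.py .6091 .2575 13.6 b3 .095; cat > t.py <<'E'
from h import *
import sys
cx,cy,yaw,nm=float(sys.argv[1]),float(sys.argv[2]),np.radians(float(sys.argv[3])),sys.argv[4]
for n in("top","scene"):
    c=capture(n);P=cloud(c).reshape(-1,3);h=cv2.cvtColor(c["img"],cv2.COLOR_RGB2HSV).reshape(-1,3).astype(int)
    cv2.imwrite(f"pics/{n}_{nm}.png",c["img"][:,:,::-1])
    q=P[:,:2]-(cx,cy);x=q@[np.cos(yaw),np.sin(yaw)];l=q@[-np.sin(yaw),np.cos(yaw)]
    m=(x>-.145)&(x<.01)&(abs(l)<.04)&(P[:,2]>.06)&(P[:,2]<.125)
    for a,b in((-.145,-.09),(-.085,-.05),(-.045,-.005)):
        k=m&(x>a)&(x<b)
        if k.sum()>5: print(n,a,k.sum(),"x",np.percentile(x[k],[0,2,100]).round(4),"lat",np.percentile(l[k],[2,50,98]).round(4),"z",np.percentile(P[k,2],[50,95]).round(4))
E
python3 t.py .6091 .2575 13.6 b3;python3 plan.py
```

```text
top 1 29 x [0.0224 0.0225 0.0327 0.033 ] lat [-0.0273 -0.0153  0.0006] z [0.0965 0.1221 0.1247]
top -1 94 x [-0.0999 -0.0998 -0.0376 -0.0308] lat [-0.0151 -0.0028  0.0286] z [0.0943 0.1076 0.1177]
scene 1 11 x [0.0224 0.0229 0.0342 0.0345] lat [-0.0246 -0.0068  0.0106] z [0.1184 0.1231 0.1249]
scene -1 86 x [-0.0998 -0.0989 -0.0557 -0.0486] lat [-0.0253 -0.0015  0.0288] z [0.0877 0.1079 0.1215]
top -0.145 193 x [-0.1261 -0.1259 -0.0901] lat [-0.0187  0.001   0.0214] z [0.1015 0.108 ]
top -0.085 33 x [-0.0846 -0.0845 -0.0503] lat [-0.0145 -0.0023  0.0294] z [0.1125 0.1182]
top -0.045 16 x [-0.0423 -0.042  -0.0054] lat [-0.0207 -0.0135 -0.0103] z [0.1105 0.1139]
scene -0.145 108 x [-0.1302 -0.129  -0.0905] lat [-0.0207 -0.002   0.02  ] z [0.1003 0.1072]
scene -0.085 113 x [-0.0849 -0.0847 -0.0512] lat [-0.0395 -0.009   0.0386] z [0.1074 0.1211]
measured [0.5512 0.2435 0.143 ] 13.62 tilt [-0.0122  0.0006] gap 47.6 grip 45.0 F [-15.7  -5.8  10.9] t 14.27 q [-0.62  0.58  0.21  1.79 -0.16  0.8  -1.66]
cmd was [ 0.4808  0.2265  0.144  13.6078]
```

{"fn": "jog_arm", "kwargs": {
  "deltas": [
    [[0,0,0,0.004,0,0,0.4],[0,0,0,0.004,0,0,0.4]]
  ]
}}

```text
t: 14.43
ee_pos: [0.5519, 0.2437, 0.1427]
tool_rot: [[0.972, 0.236, -0.018], [0.236, -0.972, -0.005], [-0.019, 0.001, -1.0]]
force: [-22.8, -6.7, 17.7]
finger_gap: 0.523
grip_force: 45.0
```

{"fn": "jog_arm", "kwargs": {
  "deltas": [
    [[0,0,0,0,0,0,0.75],[0,0,0,0,0,0,0.75],[0,0,0,0,0,0,0.75],[0,0,0,0,0,0,0.75],[0,0,0,0,0,-0.02,0.75]]
  ]
}}

```text
t: 14.85
ee_pos: [0.5584, 0.2451, 0.1575]
tool_rot: [[0.972, 0.235, -0.004], [0.235, -0.972, -0.002], [-0.004, 0.001, -1.0]]
force: [-0.5, -0.5, -0.1]
finger_gap: 0.75
grip_force: 0.0
```

{"fn": "jog_arm", "kwargs": {
  "deltas": [
    [[0,0,0,0,0,-0.03,0.75],[0,0,0,0,0,-0.06,0.75],[0,0,0,0,0,-0.1,0.75],[0,0,0,0,0,-0.14,0.75],[0,0,0,0,0,-0.14,0.75]]
  ]
}}

```text
t: 15.27
ee_pos: [0.5637, 0.247, 0.2794]
tool_rot: [[0.972, 0.235, 0.011], [0.235, -0.972, 0.006], [0.012, -0.003, -1.0]]
force: [1.6, 0.7, 0.7]
finger_gap: 0.752
grip_force: 0.0
```

```bash
python3 plan.py -m .43 -.105 .25 31.7 .72 .4225 -.106 .14 31.7 .72 .4225 -.106 .14 31.7 .72 .4225 -.106 .14 31.7 .72; python3 t.py .6091 .2575 13.6 b4
```

```text
measured [0.5637 0.247  0.2794] 13.58 tilt [ 0.0124 -0.0028] gap 69.2 grip 0.0 F [1.6 0.7 0.7] t 15.27 q [-0.64  0.42  0.24  1.68 -0.11  1.04 -1.7 ]
cmd was [ 0.5637  0.247   0.2794 13.5839]
[[[0, 0, -0.0091, -0.0242, 0.0353, 0.0033, 0.72], [0, 0, -0.0183, -0.0483, 0.0706, 0.0067, 0.72], [0, 0, -0.0274, -0.0725, 0.1059, 0.01, 0.72], [0, 0, -0.0366, -0.0967, 0.1412, 0.0134, 0.72], [0, 0, -0.0457, -0.1208, 0.1765, 0.0167, 0.72]]]
[[[0, 0, -0.0092, -0.029, 0.0315, 0.0034, 0.72], [0, 0, -0.0183, -0.058, 0.063, 0.0067, 0.72], [0, 0, -0.0275, -0.0869, 0.0945, 0.0101, 0.72], [0, 0, -0.0366, -0.1159, 0.126, 0.0134, 0.72], [0, 0, -0.0458, -0.1449, 0.1575, 0.0167, 0.72]]]
[[[0, 0, -0.0091, -0.0331, 0.027, 0.0034, 0.72], [0, 0, -0.0091, -0.0353, 0.0261, 0.0378, 0.72], [0, 0, -0.0091, -0.0375, 0.0252, 0.0721, 0.72], [0, 0, -0.0091, -0.0397, 0.0243, 0.1065, 0.72], [0, 0, -0.0091, -0.0419, 0.0234, 0.1409, 0.72]]]
[[[0, 0, -0, 0, -0, -0, 0.72], [0, 0, -0, 0, -0, -0, 0.72]]]
top -0.145 191 x [-0.1263 -0.1257 -0.09  ] lat [-0.0184  0.0006  0.0202] z [0.102  0.1107]
top -0.085 222 x [-0.0845 -0.0838 -0.0502] lat [-0.0223 -0.0018  0.0252] z [0.1137 0.1206]
top -0.045 51 x [-0.0445 -0.0441 -0.0052] lat [-0.0171  0.0067  0.0202] z [0.1138 0.1193]
scene -0.145 112 x [-0.1309 -0.13   -0.0906] lat [-0.0195 -0.0025  0.0212] z [0.1    0.1099]
scene -0.085 114 x [-0.0849 -0.0849 -0.0512] lat [-0.0233 -0.0115  0.0222] z [0.111  0.1192]
scene -0.045 104 x [-0.045  -0.0436 -0.0056] lat [-0.0223 -0.0094  0.0184] z [0.1102 0.1174]
```

```bash
echo '[0.5597,0.2456,0.272,13.6078]'>cmd.json; python3 plan.py .43 -.105 .25 31.7 .72 .4225 -.106 .14 31.7 .72 .4225 -.106 .14 31.7 .72 .4225 -.106 .14 31.7 .72
```

```text
measured [0.5611 0.2461 0.2741] 13.6 tilt [ 0.0047 -0.0012] gap 69.1 grip 0.0 F [-0.2  0.5  0.2] t 15.37 q [-0.64  0.42  0.24  1.69 -0.11  1.04 -1.7 ]
cmd was [ 0.5597  0.2456  0.272  13.6078]
[[[0, 0, -0.0091, -0.0237, 0.0353, 0.0025, 0.72], [0, 0, -0.0183, -0.0474, 0.0705, 0.005, 0.72], [0, 0, -0.0274, -0.0711, 0.1058, 0.0075, 0.72], [0, 0, -0.0365, -0.0948, 0.141, 0.01, 0.72], [0, 0, -0.0457, -0.1185, 0.1763, 0.0125, 0.72]]]
[[[0, 0, -0.0091, -0.0285, 0.0315, 0.0025, 0.72], [0, 0, -0.0183, -0.057, 0.063, 0.005, 0.72], [0, 0, -0.0274, -0.0855, 0.0945, 0.0075, 0.72], [0, 0, -0.0365, -0.114, 0.126, 0.01, 0.72], [0, 0, -0.0457, -0.1425, 0.1575, 0.0125, 0.72]]]
[[[0, 0, -0.0091, -0.0327, 0.0271, 0.0025, 0.72], [0, 0, -0.0091, -0.0349, 0.0262, 0.0369, 0.72], [0, 0, -0.0091, -0.0371, 0.0253, 0.0712, 0.72], [0, 0, -0.0091, -0.0392, 0.0244, 0.1056, 0.72], [0, 0, -0.0091, -0.0414, 0.0235, 0.14, 0.72]]]
[[[0, 0, -0, -0, -0, -0, 0.72], [0, 0, -0, -0, -0, -0, 0.72]]]
```

{"fn": "jog_arm", "kwargs": {
  "deltas": [
    [[0,0,-0.0091,-0.0237,0.0353,0.0025,0.72],[0,0,-0.0183,-0.0474,0.0705,0.005,0.72],[0,0,-0.0274,-0.0711,0.1058,0.0075,0.72],[0,0,-0.0365,-0.0948,0.141,0.01,0.72],[0,0,-0.0457,-0.1185,0.1763,0.0125,0.72]]
  ]
}}

```text
t: 15.78
ee_pos: [0.4993, 0.0848, 0.2604]
tool_rot: [[0.928, 0.374, -0.002], [0.374, -0.928, -0.001], [-0.002, -0.0, -1.0]]
force: [0.5, 0.0, 0.3]
finger_gap: 0.721
grip_force: 0.0
```

{"fn": "jog_arm", "kwargs": {
  "deltas": [
    [[0,0,-0.0091,-0.0285,0.0315,0.0025,0.72],[0,0,-0.0183,-0.057,0.063,0.005,0.72],[0,0,-0.0274,-0.0855,0.0945,0.0075,0.72],[0,0,-0.0365,-0.114,0.126,0.01,0.72],[0,0,-0.0457,-0.1425,0.1575,0.0125,0.72]]
  ]
}}

```text
t: 16.2
ee_pos: [0.4403, -0.0744, 0.2508]
tool_rot: [[0.865, 0.502, -0.002], [0.502, -0.865, -0.0], [-0.002, -0.001, -1.0]]
force: [0.2, -0.0, 0.0]
finger_gap: 0.719
grip_force: 0.0
```

{"fn": "jog_arm", "kwargs": {
  "deltas": [
    [[0,0,-0.0091,-0.0327,0.0271,0.0025,0.72],[0,0,-0.0091,-0.0349,0.0262,0.0369,0.72],[0,0,-0.0091,-0.0371,0.0253,0.0712,0.72],[0,0,-0.0091,-0.0392,0.0244,0.1056,0.72],[0,0,-0.0091,-0.0414,0.0235,0.14,0.72]]
  ]
}}

```text
t: 16.62
ee_pos: [0.4216, -0.1063, 0.1381]
tool_rot: [[0.851, 0.525, -0.001], [0.525, -0.851, -0.0], [-0.001, -0.0, -1.0]]
force: [0.2, -0.2, -0.3]
finger_gap: 0.716
grip_force: 0.0
```

{"fn": "jog_arm", "kwargs": {
  "deltas": [
    [[0,0,0,0,0,0,0.72],[0,0,0,0,0,0,0.72],[0,0,0,0,0,0,0.72]]
  ]
}}

```text
t: 16.87
ee_pos: [0.4228, -0.1062, 0.1404]
tool_rot: [[0.851, 0.525, -0.0], [0.525, -0.851, -0.0], [-0.0, 0.0, -1.0]]
force: [-0.3, -0.3, -0.1]
finger_gap: 0.713
grip_force: 0.0
```

```bash
python3 plan.py .4225 -.106 .106 31.7 .72 .4225 -.106 .071 31.7 .72 .4225 -.106 .071 31.7 .72 .4225 -.106 .071 31.7 .72
```

```text
measured [ 0.4228 -0.1062  0.1404] 31.69 tilt [-0.0003  0.0002] gap 65.6 grip 0.0 F [-0.3 -0.3 -0.1] t 16.87 q [-0.11  0.35  0.34  2.21 -0.2   0.61 -0.64]
cmd was [ 0.4225 -0.106   0.14   31.6978]
[[[0, 0, -0, -0, -0, 0.0425, 0.72], [0, 0, -0, -0, -0, 0.0862, 0.72], [0, 0, -0, -0, -0, 0.0862, 0.72], [0, 0, -0, -0, -0, 0.0862, 0.72]]]
```

{"fn": "jog_arm", "kwargs": {
  "deltas": [
    [[0,0,0,0,0,0.0425,0.72],[0,0,0,0,0,0.0862,0.72],[0,0,0,0,0,0.0862,0.72],[0,0,0,0,0,0.0862,0.72]]
  ]
}}

```text
t: 17.2
ee_pos: [0.4219, -0.1059, 0.071]
tool_rot: [[0.851, 0.525, -0.003], [0.525, -0.851, 0.0], [-0.002, -0.002, -1.0]]
force: [0.6, -0.2, 0.5]
finger_gap: 0.722
grip_force: 0.0
```

{"fn": "jog_arm", "kwargs": {
  "deltas": [
    [[0,0,0,0,0,0,0.4],[0,0,0,0,0,0,0.4],[0,0,0,0,0,0,0.4],[0,0,0,0,0,0,0.4],[0,0,0,0,0,0,0.4]]
  ],
  "newtons": 45
}}

```text
t: 17.62
ee_pos: [0.4242, -0.1062, 0.0732]
tool_rot: [[0.851, 0.525, 0.004], [0.525, -0.851, -0.0], [0.004, 0.002, -1.0]]
force: [-2.0, 1.0, 10.9]
finger_gap: 0.519
grip_force: 45.0
```

{"fn": "jog_arm", "kwargs": {
  "deltas": [
    [[0,0,0,0,0,0,0.4],[0,0,0,0,0,0,0.4]]
  ]
}}

```text
t: 17.78
ee_pos: [0.4243, -0.1062, 0.0732]
tool_rot: [[0.851, 0.525, 0.004], [0.525, -0.851, -0.0], [0.004, 0.002, -1.0]]
force: [-1.4, -0.0, 11.4]
finger_gap: 0.519
grip_force: 45.0
```

```bash
python3 n.py .4225 -.106 31.7 r1; python3 plan.py .4225 -.106 .2 31.7 .4 .480 -.0005 .2 4 .4 .480 -.0005 .144 4 .4 .480 -.0005 .144 4 .4 .480 -.0005 .144 4 .4
```

```text
scene 1 8 x [0.0317 0.032  0.0499 0.0507] lat [-0.0139 -0.0129 -0.0033] z [0.0351 0.0415 0.0457]
scene -1 130 x [-0.0656 -0.0641 -0.023  -0.0222] lat [-0.0169 -0.0011  0.0173] z [0.019  0.0354 0.045 ]
measured [ 0.4243 -0.1062  0.0732] 31.69 tilt [0.0037 0.0023] gap 47.8 grip 45.0 F [-0.4  0.5 12. ] t 17.88 q [-0.05  0.49  0.27  2.23 -0.29  0.45 -0.56]
cmd was [ 0.4225 -0.106   0.071  31.6978]
[[[0, 0, -0, -0, -0, -0.0403, 0.4], [0, 0, -0, -0, -0, -0.0806, 0.4], [0, 0, -0, -0, -0, -0.1209, 0.4], [0, 0, -0, -0, -0, -0.1612, 0.4], [0, 0, 0.0308, 0.0261, -0.0149, -0.1612, 0.4]]]
[[[0, 0, 0.0307, 0.0245, -0.0174, 0, 0.4], [0, 0, 0.0615, 0.049, -0.0347, 0, 0.4], [0, 0, 0.0923, 0.0735, -0.052, 0, 0.4], [0, 0, 0.1231, 0.0981, -0.0694, 0, 0.4], [0, 0, 0.1231, 0.0981, -0.0694, 0.035, 0.4]]]
[[[0, 0, -0, -0, 0, 0.035, 0.4], [0, 0, -0, -0, 0, 0.035, 0.4], [0, 0, -0, -0, 0, 0.035, 0.4]]]
```

{"fn": "jog_arm", "kwargs": {
  "deltas": [
    [[0,0,0,0,0,-0.0403,0.4],[0,0,0,0,0,-0.0806,0.4],[0,0,0,0,0,-0.1209,0.4],[0,0,0,0,0,-0.1612,0.4],[0,0,0.0308,0.0261,-0.0149,-0.1612,0.4]]
  ]
}}

```text
t: 18.3
ee_pos: [0.4357, -0.089, 0.2064]
tool_rot: [[0.9, 0.435, 0.01], [0.435, -0.9, -0.001], [0.009, 0.005, -1.0]]
force: [0.3, -0.3, -1.7]
finger_gap: 0.523
grip_force: 45.0
```

{"fn": "jog_arm", "kwargs": {
  "deltas": [
    [[0,0,0.0307,0.0245,-0.0174,0,0.4],[0,0,0.0615,0.049,-0.0347,0,0.4],[0,0,0.0923,0.0735,-0.052,0,0.4],[0,0,0.1231,0.0981,-0.0694,0,0.4],[0,0,0.1231,0.0981,-0.0694,0.035,0.4]]
  ]
}}

```text
t: 18.72
ee_pos: [0.4863, 0.005, 0.1769]
tool_rot: [[0.997, 0.07, 0.013], [0.07, -0.998, 0.004], [0.013, -0.003, -1.0]]
force: [0.5, 1.3, -0.9]
finger_gap: 0.518
grip_force: 45.0
```

{"fn": "jog_arm", "kwargs": {
  "deltas": [
    [[0,0,0,0,0,0.035,0.4],[0,0,0,0,0,0.035,0.4],[0,0,0,0,0,0.035,0.4],[0,0,0,0,0,0.035,0.4]]
  ]
}}

```text
t: 19.05
ee_pos: [0.4804, -0.0009, 0.1453]
tool_rot: [[0.998, 0.069, 0.001], [0.069, -0.998, 0.0], [0.001, -0.0, -1.0]]
force: [0.3, -0.3, -1.1]
finger_gap: 0.522
grip_force: 45.0
```

```bash
python3 plan.py; python3 n.py .480 -.0005 4 r2 .095; python3 v.py
```

```text
measured [ 0.4804 -0.0009  0.1453] 3.95 tilt [ 0.0012 -0.    ] gap 48.0 grip 45.0 F [ 0.3 -0.3 -1.1] t 19.05 q [-0.38  0.41  0.39  2.11 -0.24  0.67 -1.33]
cmd was [ 4.8000e-01 -5.0000e-04  1.4400e-01  3.9958e+00]
scene 1 17 x [0.0255 0.026  0.0992 0.0992] lat [-0.0182  0.0068  0.0165] z [0.0923 0.1136 0.12  ]
scene -1 134 x [-0.0667 -0.066  -0.0223 -0.022 ] lat [-0.0215 -0.0063  0.0144] z [0.0914 0.107  0.1176]
top 1 85 x [0.0404 0.0414 0.0733 0.1   ] lat [-0.0119  0.0011  0.0127] z [0.0579 0.0663 0.0741]
top -1 89 x [-0.0742 -0.0735 -0.0411 -0.0405] lat [-0.0112  0.0006  0.0129] z [0.0601 0.0675 0.0734]
scene 1 56 x [0.0405 0.0408 0.0996 0.1   ] lat [-0.0241 -0.002   0.0122] z [0.0525 0.066  0.1077]
scene -1 92 x [-0.0794 -0.0782 -0.0419 -0.0411] lat [-0.0135  0.0004  0.014 ] z [0.051  0.0653 0.0702]
```

{"fn": "jog_arm", "kwargs": {
  "deltas": [
    [[0,0,0,0.015,0,0,0.4],[0,0,0,0.03,0,0,0.4],[0,0,0,0.045,0,0,0.4],[0,0,0,0.055,0,0,0.4],[0,0,0,0.0625,0,0,0.4]]
  ]
}}

```text
t: 19.67
ee_pos: [0.5307, 0.0028, 0.1446]
tool_rot: [[0.998, 0.069, 0.001], [0.069, -0.998, 0.0], [0.001, 0.0, -1.0]]
force: [-1.3, -0.7, -0.8]
finger_gap: 0.521
grip_force: 45.0
```

{"fn": "jog_arm", "kwargs": {
  "deltas": [
    [[0,0,0,0.005,0,0,0.4],[0,0,0,0.01,0,0,0.4],[0,0,0,0.015,0,0,0.4],[0,0,0,0.02,0,0,0.4],[0,0,0,0.025,0,0,0.4]]
  ]
}}

```text
t: 20.08
ee_pos: [0.5476, 0.0038, 0.1433]
tool_rot: [[0.998, 0.069, -0.005], [0.069, -0.998, -0.0], [-0.005, -0.0, -1.0]]
force: [-9.7, -1.8, 3.6]
finger_gap: 0.52
grip_force: 45.0
```

{"fn": "jog_arm", "kwargs": {
  "deltas": [
    [[0,0,0,0.0025,0,0,0.4],[0,0,0,0.005,0,0,0.4],[0,0,0,0.005,0,0,0.4]]
  ]
}}

```text
t: 20.33
ee_pos: [0.55, 0.004, 0.1431]
tool_rot: [[0.998, 0.069, -0.009], [0.069, -0.998, -0.0], [-0.009, -0.001, -1.0]]
force: [-11.9, -2.3, 7.4]
finger_gap: 0.521
grip_force: 45.0
```

```bash
python3 t.py .612 .0087 4 r3
```

```text
top -0.145 14 x [-0.1259 -0.1258 -0.0916] lat [-0.0162 -0.0124 -0.0068] z [0.098  0.1023]
scene -0.145 109 x [-0.1306 -0.1301 -0.09  ] lat [-0.0176 -0.0048  0.0121] z [0.1033 0.1114]
scene -0.085 83 x [-0.085  -0.0847 -0.0555] lat [-0.039   0.0044  0.0382] z [0.1064 0.1207]
scene -0.045 12 x [-0.0359 -0.0354 -0.0161] lat [0.003  0.0085 0.0165] z [0.1146 0.118 ]
```

Push on until the force clearly exceeds the friction, then release.

{"fn": "jog_arm", "kwargs": {
  "deltas": [
    [[0,0,0,0.0025,0,0,0.4],[0,0,0,0.006,0,0,0.4],[0,0,0,0.009,0,0,0.4],[0,0,0,0.009,0,0,0.4]]
  ]
}}

```text
t: 20.77
ee_pos: [0.5527, 0.0041, 0.1425]
tool_rot: [[0.997, 0.068, -0.019], [0.068, -0.998, 0.001], [-0.019, -0.002, -1.0]]
force: [-23.6, -2.2, 18.5]
finger_gap: 0.518
grip_force: 45.0
```

{"fn": "jog_arm", "kwargs": {
  "deltas": [
    [[0,0,0,0,0,0,0.75],[0,0,0,0,0,0,0.75],[0,0,0,0,0,0,0.75],[0,0,0,0,0,0,0.75],[0,0,0,0,0,-0.02,0.75]]
  ]
}}

```text
t: 21.18
ee_pos: [0.5597, 0.0056, 0.1579]
tool_rot: [[0.998, 0.07, -0.004], [0.07, -0.998, -0.0], [-0.004, 0.0, -1.0]]
force: [0.1, -0.6, -0.1]
finger_gap: 0.747
grip_force: 0.0
```

{"fn": "jog_arm", "kwargs": {
  "deltas": [
    [[0,0,0,0,0,-0.03,0.75],[0,0,0,0,0,-0.06,0.75],[0,0,0,0,0,-0.1,0.75],[0,0,0,0,0,-0.14,0.75],[0,0,0,0,0,-0.18,0.75]]
  ]
}}

```text
t: 21.6
ee_pos: [0.5613, 0.0054, 0.3056]
tool_rot: [[0.998, 0.07, 0.001], [0.07, -0.998, -0.0], [0.001, 0.0, -1.0]]
force: [0.0, 0.8, -0.6]
finger_gap: 0.751
grip_force: 0.0
```

{"fn": "jog_arm", "kwargs": {
  "deltas": [
    [[0,0,0,-0.04,0,0,0.75],[0,0,0,-0.08,0,0,0.75],[0,0,0,-0.12,0,0,0.75],[0,0,0,-0.12,0,0,0.75],[0,0,0,-0.12,0,0,0.75]]
  ]
}}

```text
t: 22.02
ee_pos: [0.4644, -0.0013, 0.3044]
tool_rot: [[0.998, 0.07, 0.001], [0.07, -0.998, 0.002], [0.001, -0.001, -1.0]]
force: [0.4, 0.7, 0.6]
finger_gap: 0.755
grip_force: 0.0
```

```bash
echo RED; python3 t.py .612 .0087 4 r4; echo BLUE; python3 t.py .6091 .2575 13.6 b5; python3 v.py; python3 -c "
import cv2
a=cv2.imread('pics/top_r4.png')[120:285,90:440];b=cv2.imread('pics/scene_r4.png')[110:275,130:480]
cv2.imwrite('pics/r4.png',cv2.resize(cv2.vconcat([a,b]),(636,600),interpolation=cv2.INTER_CUBIC))"
```

```text
RED
scene -0.145 105 x [-0.1281 -0.1279 -0.0909] lat [-0.0165 -0.0049  0.0135] z [0.1039 0.1115]
scene -0.085 136 x [-0.0847 -0.0841 -0.0504] lat [-0.0245 -0.0104  0.0241] z [0.1112 0.1196]
scene -0.045 126 x [-0.0449 -0.0434 -0.0054] lat [-0.022  -0.0097  0.0181] z [0.1106 0.1178]
BLUE
top -0.145 192 x [-0.1264 -0.126  -0.0902] lat [-0.0188  0.0012  0.0207] z [0.1015 0.1085]
top -0.085 225 x [-0.0847 -0.0841 -0.05  ] lat [-0.0222 -0.0021  0.0243] z [0.1139 0.1217]
top -0.045 218 x [-0.0441 -0.0425 -0.0053] lat [-0.0205 -0.002   0.0222] z [0.1124 0.119 ]
scene -0.145 111 x [-0.1306 -0.1292 -0.0907] lat [-0.0195 -0.0034  0.0185] z [0.1008 0.1111]
scene -0.085 30 x [-0.085 -0.085 -0.068] lat [-0.0239 -0.0154  0.0238] z [0.1036 0.1189]
top 1 85 x [0.0406 0.0416 0.0728 0.0731] lat [-0.0118  0.0008  0.0132] z [0.0548 0.0669 0.0729]
top -1 92 x [-0.0743 -0.0737 -0.0405 -0.0401] lat [-0.0108  0.0009  0.0126] z [0.0598 0.0676 0.0719]
scene 1 53 x [0.0401 0.0405 0.0994 0.0999] lat [-0.0249 -0.0012  0.0121] z [0.0585 0.0662 0.119 ]
scene -1 92 x [-0.0795 -0.0789 -0.0427 -0.0411] lat [-0.0115  0.0002  0.013 ] z [0.0523 0.0653 0.0702]
```

View pics/r4.png

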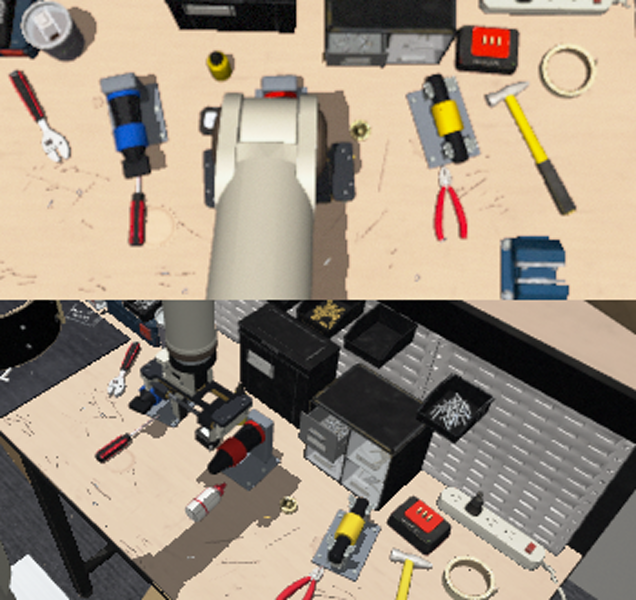

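```bash
python3 -c "
from cell import *
print(finish_job())"
```

```text
the job is handed in; nothing more can be done
None
```

The job is handed in: both nozzles are pressed home on their own colour's spigots and the wand is snapped into the clips. The last camera check had all three within tolerance, but the red nozzle could only be checked from the scene camera because the arm blocked the top view; no verdict came back.

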